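# Fit the upper drain tray beside the noodle cooker

## Task

First swing the handle of the noodle basket that sticks out over the draining rack round until it points straight back over its own cooker, leaving the other basket's handle alone. Then take the perforated tray from the sloped cradle and lower it gently onto the rack, feeling for all four posts, until it sits level and fully down on the shoulders of the posts before letting go; do not let it drop. Do not shift the other things on the counter.

Things in the scene. Friction and masses are not known exactly. Their poses are not given: they have to be found in the camera images.
- right_well (a point): Centre of the cooker's right-hand well at deck height, on the vertical axis about which the right basket turns; x points straight back over the cooker, y to its left. Cooker: steel box 420 (x) x 370 (y) mm, deck 100 mm above the counter, two wells side by side, a 60 mm upstand and swan-neck tap at its far edge, two lift arms at its left edge.
- basket_right (a joint): Angle of the right basket: 0 = handle points right (cooker's -y), out over the rack; grows as the handle swings to the back; 1.571 = straight back (cooker's +x). Turns stiffly (1 to 1.5 N sideways at basket_right_grip) and stays where it is left. Basket rim 130 mm across, 12 mm above the deck.
- basket_right_grip (a point): Point on the axis of the right basket's handle, 130 mm (horizontally) from the well's axis, 58 mm above the deck. Round wooden grip of 22 mm diameter rising outward at 35 degrees, wood from 100 to 205 mm from the well's axis, then a wire loop to 240 mm (135 mm above the deck). The frame's -y points outward along the handle, level.
- basket_left (a joint): Angle of the left basket, counted the same way; its handle points back and to the left. To be left alone.
- pan: Drip pan, fixed to the counter: 174 (its x) x 214 (its y) mm, walls 22 mm high; origin at the centre of its underside, floor 3 mm above. In it stands, square to the pan, a loose steel rack (1.6 kg) with a lower tier and four posts. The rack has play: its centre is up to 8 mm off the pan's centre along x and along y, and this is not measured. A push or knock over 80 N counts as rough.
- pan_centre (a point): Point above the pan's centre at the height of the post tips (125 mm above the pan's underside); axes as the pan's. The rack's four round posts, 10 mm diameter (tip edges broken 1.5 mm), stand at +-60 mm along x and +-80 mm along y of the rack's own centre. Their 20 mm wide shoulders, on which the tray comes to rest, are 42 mm below the tips.
- tray_grip (a point): Centre of the tray's wooden grip bar: 18 (x) x 100 (y) x 22 mm (z), on steel uprights at y = +-52 mm, fixed over the tray's middle. Axes are the tray's, z up out of it; the plate's underside is 66 mm below the point. With the tray down on the shoulders the point is 149 mm above the pan's underside.
- tray_middle (a point): Middle of the tray's plate underside. Perforated steel plate 152 (x) x 192 (y) mm, 5 mm thick, 12 mm upturned rim, 0.35 to 0.6 kg, four corner holes of 16 mm diameter at +-60 mm along x and +-80 mm along y. Fits the posts either way round.
- cradle: Sloped wire cradle, fixed: two rails rising at 35 degrees towards its +x, a lip at the lower (-x) end; about 130 (x) x 140 (y) mm, 110 mm high; origin at the centre of its underside. The tray lies on the rails against the lip, so its z axis leans 35 degrees from vertical towards the cradle's -x (roughly to the robot); it lifts off freely along its own z.
- bowls: white noodle bowl, 148 mm across, 66 mm high; a bystander, origin at the middle of its underside.
- sauce: amber sauce bottle with red cap, 60 mm across, 170 mm high; a bystander, origin at the middle of its underside.
- jar: glass jar with steel cap, 64 mm across, 85 mm high; a bystander, origin at the middle of its underside.
- ladle: wooden-handled serving spoon lying flat, 240 mm long; a bystander, origin at its underside.
- chopsticks: steel canister of chopsticks, 72 mm across, canister 110 mm and sticks 200 mm high; a bystander, origin at the middle of its underside.
- tub: open steel tub 105 x 160 mm, 65 mm high; a bystander, origin at the middle of its underside.
- timer: round white kitchen timer, 70 mm across, 28 mm high; a bystander, origin at the middle of its underside.

How it is judged:
On the way, in this order (a step that is already met when the one before it is completed fails the run):
1. the right basket's handle is swung to point back over the cooker, within 20 degrees of straight back, with the tray still on its cradle (value of joint basket_right between 1.22 and 1.92 rad and distance of tray_grip from where it was at the start of the episode below 0.03 m), for 0.2 s.
2. the tray is down on the rack, all four posts through its corner holes (z of tray_grip in the frame of pan between 0.1455 and 0.1525 m and x of tray_grip in the frame of pan between -0.018 and 0.018 m and y of tray_grip in the frame of pan between -0.018 and 0.018 m and angle between tray_grip's own z axis and vertical below 0.035 rad), for 0.2 s.
At the end, for the whole second after the job is handed in: The right basket's handle points back over the cooker within 20 degrees of straight back; the tray lies on the rack's four shoulders, its grip point 145.5 to 152.5 mm above the pan's underside and within 18 mm of the pan's centre along x and y, within 2 degrees of level, released and at rest (all of step 2 and value of joint basket_right between 1.22 and 1.92 rad); the robot touches nothing.
It fails at once if the tray is dropped onto the rack (faster than 0.3 m/s over the rack with its plate below 20 mm above the post tips) (linear speed of tray above 0.3 m/s and z of tray_grip in the frame of pan below 0.211 m and x of tray_grip in the frame of pan between -0.03 and 0.03 m and y of tray_grip in the frame of pan between -0.03 and 0.03 m).
It fails at once if the rack is pressed or struck hard (over 100 N on the drip pan, of which rack and tray weigh about 20 N) (contact force between pan and anything else above 100 N).
It fails at once if the left basket's handle is pushed round (by more than about 10 degrees) (value of joint basket_left below 1.43 rad or value of joint basket_left above 2.17 rad).
It fails at once if a bystander is shifted by more than 30 mm (distance of any of bowls, sauce, jar, ladle, chopsticks, tub, timer from where it was at the start of the episode above 0.03 m).
It also fails if it takes over 72 s, if anything falls off the work surface, if the arm or the gripper's body presses on something with over 40 N, if the wrist force passes 120 N, or if a joint passes its speed limit or range.

## Robot

A 7-joint arm with a two-finger parallel gripper is mounted at the origin on the work surface. World frame = base frame: x ahead of the robot, y to its left, z up, the work surface at z = 0. Lengths are in m, angles in rad, forces in N, time in s.
With the tool pointing down it reaches from about 0.4 to 0.875 m from the base axis. Payload 4.4 kg.
Tool frame: the origin (TCP) lies on the centre line of the jaws, within the pads' length; the fingertips stand robot.finger_overhang ahead of it and the grasp point (between the pads) lies 5 mm behind it (robot.finger_overhang is the distance from the TCP to the fingertips, in m); z points along the fingers, y is the direction in which the jaws open and shut (so a half turn about z gives the same grasp; the last joint's range is limited). The gripper opens to 85 mm and grips with 20 to 120 N. Pads are 22 mm wide; open, the fingers measure 114 mm over their backs; the gripper's body (76 mm by 85 mm) begins 54 mm behind the grasp point. The pads swing forward as they close: fully open they stand 13 mm farther back than shut.
Start: joints at [-1.22, 0.628, 0.038, 1.517, -0.027, 0.996, -0.02], TCP at [0.263, 0.594, 0.245] pointing down, gripper open.
Joint ranges: [-3.06, 3.06], [-0.37, 2.12], [-1.25, 1.32], [0.18, 2.47], [-1.1, 4.24], [0.23, 1.98], [-2.94, 2.94]. Speed limits (rad/s): [2.57, 2.57, 3.14, 3.14, 3.14, 3.14, 3.14].

## Interface

Orientations are given as a unit quaternion [w, x, y, z].
In Python, from cell import status, vision, order, robot gives the robot as it stands. The module is installed in compiled form; this text tells all that it offers.
- The arm moves only by the shell command python3 -m creep 'ROWS' [OPENING] [FORCE]. ROWS is JSON, a list that holds one entry, the list of rows, each a list of 6 numbers: the shift along the tool's x, y, z in cm, then the turn, a rotation vector about the tool's x, y, z in rad. In form: [[[tx, ty, tz, wx, wy, wz], ...]]. A call has exactly 10 rows; each row shifts and turns the pose as measured when the row begins, along the tool's axes as they then stand; what a row does not reach is not made up. A row lasts 1/8 s, in which the tool goes at most 62.5 mm and 10.7 degrees, less where a joint would pass 70% of its speed; a pose out of reach is approached as far as the arm can. A call is refused whole if a number of a shift passes 6.25 or a number of a turn 0.188, either way. A call with a gripper value outside its range is refused whole. OPENING is the gripper command: -1 is fully open, 1 is shut, values between are in proportion, set as the call begins (- or left out, the last holds). The fingers move at their own pace and stop on an object; FORCE is the grip in N (left out, the last holds). Time passes only in rows, so rows that do not move let the fingers close, or fill a call up. It gives the time, the measured TCP pose, the force and the opening at its end, in the units of the state.
- status.observe(): the state, without advancing time (a new reading comes with each control period).
- vision.get_image(name): name is "scene" or "side" or "wrist"; returns (picture, depth): 480x640x3 uint8, red, green, blue; 480x640 float32, m along the optical axis (not along the pixel's ray), 0 where there is no reading.
- vision.get_calibration(name): a dict with "fx", "fy", "cx", "cy" (pixels), "R" (3x3) and "t" (3): a world point X has camera coordinates R X + t; the wrist camera has in their place "T_tool_cam" (4x4, takes a point from camera to tool coordinates, whose origin is the TCP and whose axes are the flange's). Camera axes: x right, y down, z forward; pixel columns grow to the right and rows downward; lengths in m; the calibration is good to about 2 mm. A picture is of the moment at which its call begins: read the wrist's pose just before it. get_calibration takes no time and is no camera call.
- order.sign_off(): hands the job in, once; it reports no verdict.
The state is a dict: "time_s": time; "q": joint angles; "joint_velocities": joint speeds; "tau": joint torques, N m; "tcp_pos": TCP position; "tool_rot": TCP orientation; "ft_force": force on the tool from outside, world axes, zero at the start; "wrist_torque": the same for the moment, N m; "finger_gap": opening from 0.0 (shut) to 1.0 (fully open).
Only numpy, scipy, OpenCV 4.12 (cv2) and the standard library are available. Lean on these libraries where they do the work, as an engineer would, in place of code of your own. Each camera call takes 0.05 s, during which the arm holds its last target.

## Working session

There is one attempt and no reset: what is moved stays moved. The work goes in short steps, Python scripts to look and compute and a shell command to move; the robot and the scene stay as the last step left them, time stands still between calls to the robot, and variables do not carry over. Pictures are saved under pics/ and viewed, and the job is handed in when it is done.

```bash
mkdir -p pics
python3 - <<'E'
from cell import status, vision, order, robot
import cv2, numpy as np
s=status.observe()
for k,v in s.items(): print(k,np.round(v,4))
print([a for a in dir(robot) if a[0]!='_'], robot.finger_overhang)
for n in ["scene","side","wrist"]:
    im,d=vision.get_image(n); cv2.imwrite(f"pics/{n}0.png",im[:,:,::-1]); np.save(f"pics/{n}0.npy",d)
    print(n,vision.get_calibration(n))
E
```

```text
time_s 0.0
q [-1.2198  0.6293  0.0384  1.5184 -0.027   0.9963 -0.02  ]
joint_velocities [-0.0002 -0.0003  0.0002 -0.0021 -0.0003 -0.0012  0.0001]
tau [-6.00000e-04 -5.63417e+01  1.22620e+00 -1.93454e+01  1.10000e-02
  1.04000e-02 -0.00000e+00]
tcp_pos [0.2628 0.5938 0.2444]
tool_rot [-2.000e-04  2.069e-01  9.784e-01 -9.000e-04]
ft_force [ 0.4414  0.9379 -0.0058]
wrist_torque [ 0.0126 -0.0118 -0.0224]
finger_gap 0.9973
['PlanningError', 'finger_overhang'] 0.014
scene {'fx': 543.9817200977853, 'fy': 543.9817200977853, 'cx': 323.51531620377824, 'cy': 242.10051072323003, 'R': array([[-0.78889814,  0.61407611, -0.02345742],
       [ 0.36996434,  0.44411841, -0.81601791],
       [-0.49067924, -0.65243342, -0.57755045]]), 't': array([ 0.41345015, -0.04552446,  1.65681849])}
side {'fx': 581.1340927741793, 'fy': 581.1340927741793, 'cx': 318.51478923837954, 'cy': 239.02474726597603, 'R': array([[ 0.81208232, -0.58335128,  0.01495255],
       [-0.42557136, -0.6095801 , -0.66880574],
       [ 0.39926346,  0.53676194, -0.74328683]]), 't': array([-0.41626607,  0.29069845,  1.53921131])}
wrist {'fx': 379.5887778880592, 'fy': 379.5887778880592, 'cx': 318.30932041547646, 'cy': 244.13907998015867, 'T_tool_cam': array([[ 4.44684614e-05, -9.62171390e-01, -2.72444883e-01,
         6.94772185e-02],
       [ 9.99999564e-01,  2.96956399e-04, -8.85516757e-04,
        -7.91100879e-04],
       [ 9.32923140e-04, -2.72444725e-01,  9.62170984e-01,
        -1.28344473e-01],
       [ 0.00000000e+00,  0.00000000e+00,  0.00000000e+00,
         1.00000000e+00]])}
```

View pics/scene0.png

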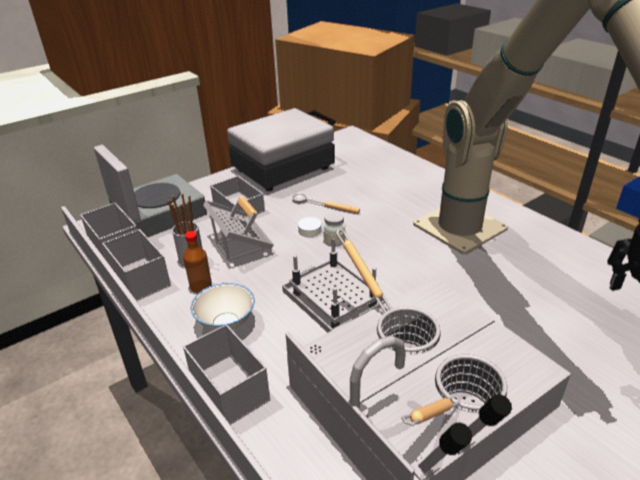

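View pics/side0.png

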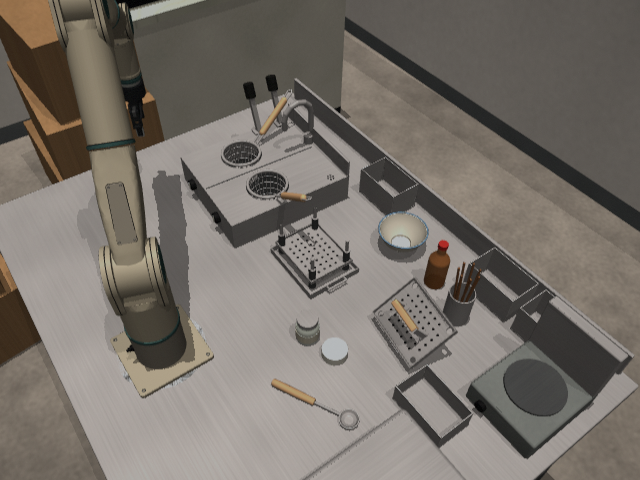

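View pics/wrist0.png

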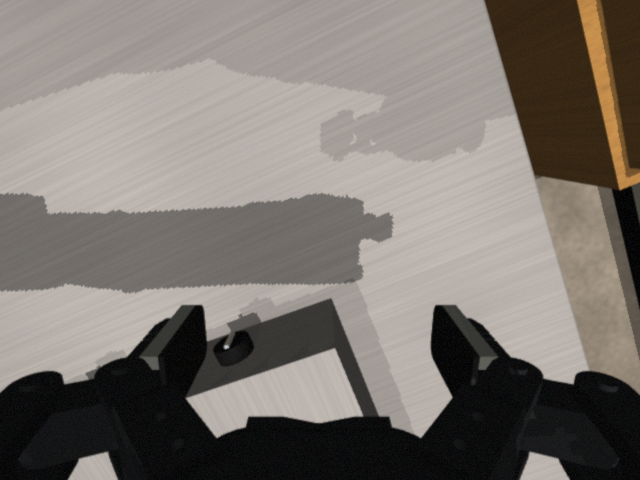

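```bash
cat > h.py <<'E'
import numpy as np, cv2, json
from scipy.spatial.transform import Rotation as Rn
from cell import status, vision, order, robot
def grab(n,tag):
    s=status.observe(); im,d=vision.get_image(n)
    cv2.imwrite(f"pics/{n}{tag}.png",im[:,:,::-1]); np.save(f"pics/{n}{tag}.npy",d)
    s={k:np.asarray(v).tolist() for k,v in s.items()}
    json.dump(s,open(f"pics/{n}{tag}.json","w")); return im,d,s
def load(n,tag):
    im=cv2.imread(f"pics/{n}{tag}.png")[:,:,::-1]; d=np.load(f"pics/{n}{tag}.npy")
    return im,d
def cal(n,s=None):
    c=vision.get_calibration(n); K=(c['fx'],c['fy'],c['cx'],c['cy'])
    if 'R' in c:
        R=np.array(c['R']).T; o=-R@np.array(c['t'])
    else:
        T=np.array(c['T_tool_cam']); q=s['tool_rot']
        Rt=Rn.from_quat([q[1],q[2],q[3],q[0]]).as_matrix()
        R=Rt@T[:3,:3]; o=Rt@T[:3,3]+np.array(s['tcp_pos'])
    return K,R,o   # cam->world R, origin o
def cloud(d,C):
    K,R,o=C; v,u=np.mgrid[0:480,0:640]
    p=np.stack([(u-K[2])/K[0]*d,(v-K[3])/K[1]*d,d],-1)
    P=p@R.T+o; P[d<=0]=np.nan; return P
def onplane(uv,z,C):
    K,R,o=C; r=R@np.array([(uv[0]-K[2])/K[0],(uv[1]-K[3])/K[1],1]); return o+r*(z-o[2])/r[2]
def proj(X,C):
    K,R,o=C; p=(np.asarray(X)-o)@R; return np.stack([p[...,0]/p[...,2]*K[0]+K[2],p[...,1]/p[...,2]*K[1]+K[3]],-1)
def tri(uv1,C1,uv2,C2):
    A=[];b=[];M=np.zeros((3,3));y=np.zeros(3);L=[]
    for uv,C in((uv1,C1),(uv2,C2)):
        K,R,o=C; r=R@np.array([(uv[0]-K[2])/K[0],(uv[1]-K[3])/K[1],1]); r/=np.linalg.norm(r); P=np.eye(3)-np.outer(r,r); M+=P; y+=P@o; L.append((P,o))
    X=np.linalg.solve(M,y); return X,[np.linalg.norm(P@(X-o)) for P,o in L]
E
python3 - <<'E'
from h import *
for n in ["scene","side"]:
    im,d=load(n,0); C=cal(n); P=cloud(d,C)
    hsv=cv2.cvtColor(im,cv2.COLOR_RGB2HSV)
    m=((hsv[...,0]>10)&(hsv[...,0]<25)&(hsv[...,1]>90)&(hsv[...,2]>90)&np.isfinite(P[...,0])&(P[...,2]>0.0)&(np.hypot(P[...,0],P[...,1])>0.3)&(P[...,0]<1.1)&(abs(P[...,1])<.9)).astype(np.uint8)
    k,l,st,ce=cv2.connectedComponentsWithStats(m)
    for i in range(1,k):
        if st[i,4]>60:
            q=P[l==i]; c=q.mean(0); ev=np.linalg.svd(q-c,full_matrices=False)[2][0]; t=(q-c)@ev
            print(n,st[i],'c',c.round(4),'dir',ev.round(3),'len',np.ptp(np.percentile(t,[2,98])).round(3), 'ends',(c+ev*t.min()).round(3),(c+ev*t.max()).round(3))
    # top-down height map
    H=np.zeros((560,560,3),np.uint8)
    x,y,z=P[...,0].ravel(),P[...,1].ravel(),P[...,2].ravel()
    ok=np.isfinite(x)&(x>0.1)&(x<1.2)&(abs(y)<.56)&(z<.5)
    r=(560-(x-0.1)*500).astype(int,copy=False) if 0 else (559-(x[ok]-0.1)*500).astype(int); c=(280-y[ok]*500).astype(int)
    order_=np.argsort(z[ok]); col=im.reshape(-1,3)[ok]
    k=(c>=0)&(c<560)&(r>=0)&(r<560); 
    rr,cc,co=r[k],c[k],col[k]; zz=z[ok][k]; o=np.argsort(zz)
    H[rr[o],cc[o]]=co[o][:,::-1]; cv2.imwrite(f"pics/top_{n}.png",H)
E
```

```text
scene [361  44  35  13 123] c [-0.4552 -0.8777  0.2501] dir [ 0.99   0.14  -0.003] len 0.181 ends [-0.578 -0.895  0.25 ] [-0.385 -0.868  0.25 ]
scene [421  49  62  27 766] c [-0.7925 -0.7332  0.1748] dir [ 0.175  0.984 -0.01 ] len 0.308 ends [-0.82  -0.888  0.176] [-0.762 -0.56   0.173]
scene [529  82  74  32 869] c [-0.7672 -0.1685  0.1731] dir [ 0.025  1.    -0.003] len 0.285 ends [-0.771 -0.338  0.174] [-0.763 -0.015  0.173]
scene [611  87  29  39 775] c [-0.835   0.032   0.1757] dir [ 0.909  0.416 -0.03 ] len 0.294 ends [-1.044 -0.064  0.183] [-0.723  0.083  0.172]
scene [238 197  18  20 178] c [ 0.53   -0.3471  0.1207] dir [0.414 0.822 0.392] len 0.215 ends [ 0.457 -0.492  0.051] [ 0.552 -0.303  0.142]
scene [325 202  34  11 169] c [ 0.2149 -0.3004  0.0152] dir [-0.454  0.891  0.002] len 0.111 ends [ 0.242 -0.354  0.015] [ 0.189 -0.249  0.015]
scene [344 241  38  57 558] c [0.5149 0.1378 0.1779] dir [ 0.048  0.848 -0.528] len 0.135 ends [ 0.507 -0.009  0.269] [0.518 0.198 0.14 ]
scene [183 246  23  18 288] c [ 0.7517 -0.2365  0.1175] dir [ 0.738 -0.658 -0.151] len 0.049 ends [ 0
[... 314 characters left out ...]
223]
side [260  98  27  37 231] c [0.6704 0.4862 0.1782] dir [-0.805 -0.173 -0.568] len 0.133 ends [0.73  0.499 0.22 ] [0.613 0.474 0.138]
side [281 192  22   8  95] c [0.5073 0.1316 0.1813] dir [-0.061 -0.812  0.58 ] len 0.131 ends [0.516 0.249 0.098] [0.503 0.075 0.222]
side [430 252  20  15 198] c [ 0.7364 -0.2592  0.1167] dir [-0.634  0.773 -0.006] len 0.05 ends [ 0.753 -0.28   0.117] [ 0.719 -0.238  0.116]
side [392 300  26  31 242] c [ 0.5285 -0.3454  0.1257] dir [-0.177 -0.984  0.028] len 0.092 ends [ 0.538 -0.293  0.124] [ 0.519 -0.396  0.127]
side [272 379  43  26 327] c [ 0.2111 -0.3093  0.0157] dir [ 0.453 -0.892 -0.009] len 0.113 ends [ 0.184 -0.256  0.016] [ 0.237 -0.361  0.015]
```

Run:
```python
import cv2,numpy as np
a=cv2.imread("pics/scene0.png")[180:480,180:580]; b=cv2.imread("pics/side0.png")[60:400,170:470]
cv2.imwrite("pics/ca.png",cv2.resize(a,None,fx=2,fy=2,interpolation=3)); cv2.imwrite("pics/cb.png",cv2.resize(b,None,fx=1.75,fy=1.75,interpolation=3))
```

```text
(no output)
```

View pics/ca.png

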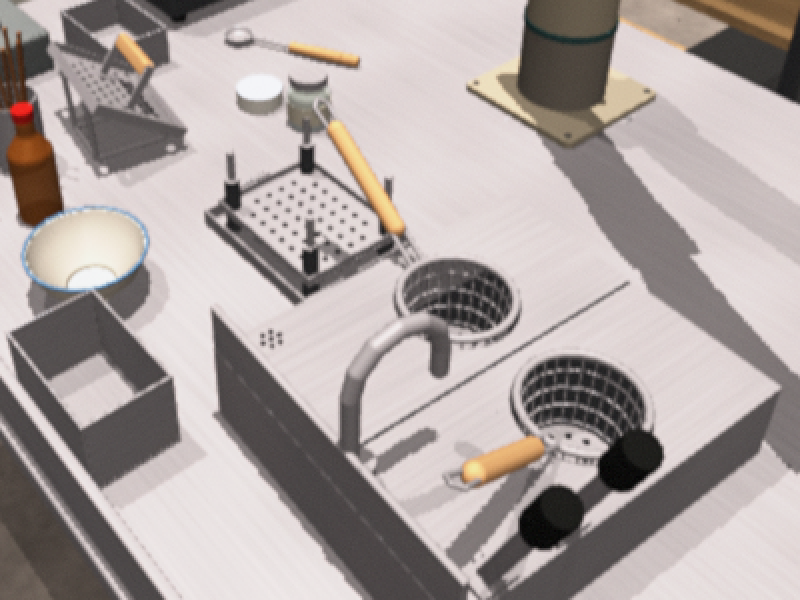

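View pics/cb.png

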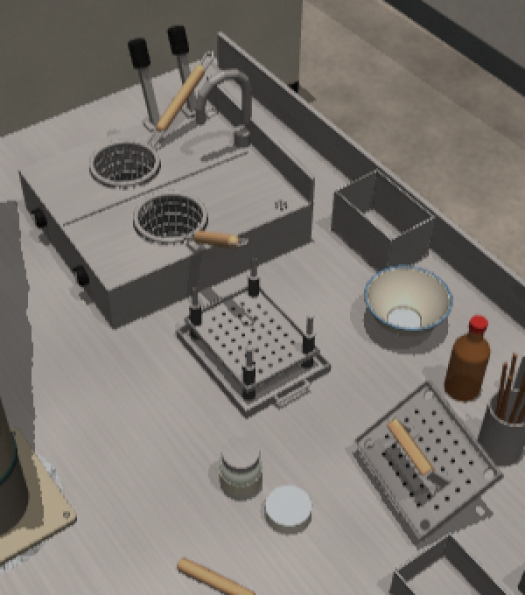

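View pics/top_scene.png

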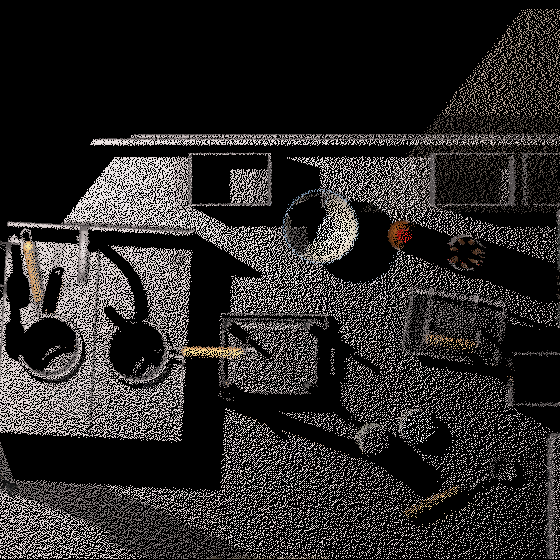

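Run:
```python
from h import *
Cs=cal('scene');Cd=cal('side')
PS=cloud(load('scene',0)[1],Cs);PD=cloud(load('side',0)[1],Cd)
allp=np.concatenate([PS.reshape(-1,3),PD.reshape(-1,3)]); allp=allp[np.isfinite(allp[:,0])]
def sel(P,x0,x1,y0,y1,z0,z1): return P[(P[:,0]>x0)&(P[:,0]<x1)&(P[:,1]>y0)&(P[:,1]<y1)&(P[:,2]>z0)&(P[:,2]<z1)]
for nm,P in(('scene',PS.reshape(-1,3)),('side',PD.reshape(-1,3))):
    P=P[np.isfinite(P[:,0])]
    q=sel(P,.2,.9,.0,.7,.095,.105); 
    # only biggest blob: filter
    r=cv2.minAreaRect(q[:,:2].astype(np.float32)); print(nm,'deck',q[:,2].mean(),r)
    q=sel(P,.3,.75,-.2,.2,-.02,.006); print('table z',np.median(q[:,2]))
    q=sel(P,.6,.9,.15,.62,.152,.166); r=cv2.fitLine(q[:,:2].astype(np.float32),cv2.DIST_HUBER,0,.01,.01).ravel(); print('upstand top line',len(q),r)
    q=sel(P,.4,.62,-.15,.16,.085,.132)
    # cluster posts
    import scipy.cluster.hierarchy as h
    if len(q)>5:
        l=h.fclusterdata(q[:,:2],.02,criterion='distance')
        for i in range(1,l.max()+1):
            k=q[l==i]
            if len(k)>5: print('  post?',len(k),k.mean(0).round(4),k[:,2].min().round(3),k[:,2].max().round(3))
    q=sel(P,.38,.66,-.16,.17,.014,.026); r=cv2.minAreaRect(q[:,:2].astype(np.float32)); print('pan wall',r)
# project guesses
print('scene handle pts', proj([[.518,.146,.158]],Cs))
```

```text
scene deck 0.10012807154140425 ((0.6252862215042114, 0.2899247109889984), (0.5259727239608765, 0.5769191980361938), 86.93791961669922)
table z 0.0004866971313150503
upstand top line 1243 [0.04899371 0.9987991  0.7623951  0.39010838]
  post? 54 [ 0.5664 -0.0574  0.1059] 0.085 0.126
  post? 52 [ 0.4474 -0.0561  0.1065] 0.085 0.127
  post? 37 [0.4488 0.1035 0.1116] 0.092 0.126
  post? 59 [0.569  0.1027 0.1058] 0.085 0.128
pan wall ((0.5050572752952576, 0.0071822479367256165), (0.23202529549598694, 0.1757204681634903), 89.81522369384766)
side deck 0.09890781098890532 ((0.6236857175827026, 0.28984788060188293), (0.5265947580337524, 0.570957601070404), 86.6836166381836)
table z -0.001637057875794934
upstand top line 291 [ 0.02467676 -0.9996955   0.74745065  0.3524706 ]
  post? 34 [0.4454 0.0969 0.1064] 0.085 0.127
  post? 37 [0.5652 0.0972 0.1042] 0.085 0.125
  post? 27 [ 0.4433 -0.0627  0.1052] 0.085 0.126
  post? 34 [ 0.5634 -0.0635  0.103 ] 0.087 0.125
pan wall ((0.5008537173271179, 0.012003406882286072), (0.17734965682029724, 0.24996741116046906), 0.46848469972610474)
scene handle pts [[364.10790822 278.79162764]]
```

Run:
```python
import cv2,numpy as np
a=cv2.imread("pics/scene0.png")[225:335,270:450]; b=cv2.imread("pics/side0.png")[150:300,210:370]
cv2.imwrite("pics/ca2.png",cv2.resize(a,None,fx=4.4,fy=4.4,interpolation=2)); cv2.imwrite("pics/cb2.png",cv2.resize(b,None,fx=4,fy=4,interpolation=2))
```

```text
(no output)
```

View pics/ca2.png

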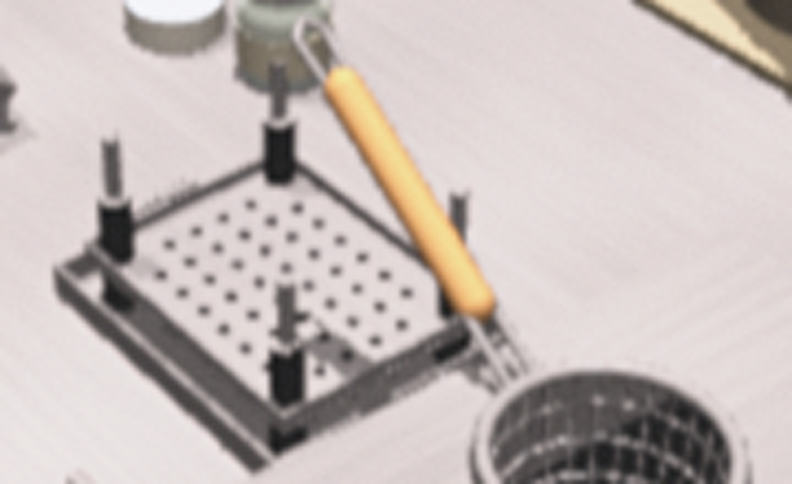

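View pics/cb2.png

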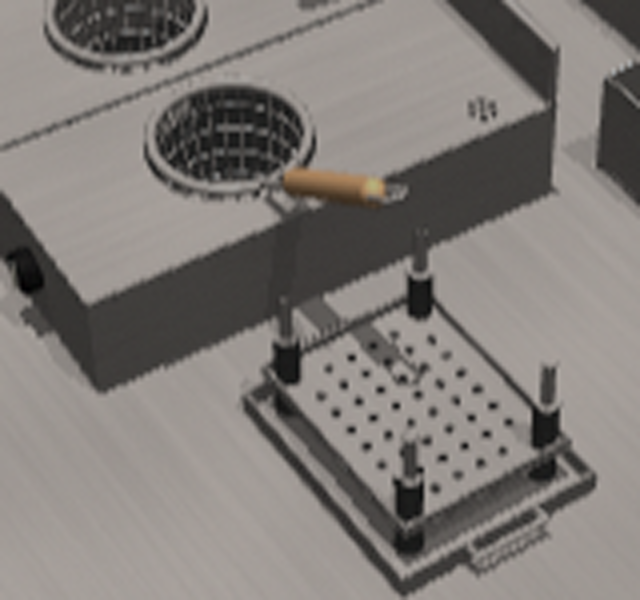

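Run:
```python
from h import *
from scipy.optimize import least_squares
for n in('scene','side'):
    im,d=load(n,0); C=cal(n); P=cloud(d,C); Pf=P.reshape(-1,3); Pf=Pf[np.isfinite(Pf[:,0])]
    print(n,'cam',C[2].round(3))
    q=Pf[(abs(Pf[:,0]-.518)<.1)&(abs(Pf[:,1]-.286)<.1)&(Pf[:,2]>.107)&(Pf[:,2]<.118)]
    f=least_squares(lambda p:np.hypot(q[:,0]-p[0],q[:,1]-p[1])-p[2],[.518,.286,.06],loss='soft_l1',f_scale=.003); print('rim',len(q),f.x.round(4))
    # deck mask component
    m=((abs(P[...,2]-.1)<.006)&(P[...,0]>.2)&(P[...,0]<.85)&(P[...,1]>.05)&(P[...,1]<.75)).astype(np.uint8)
    m=cv2.morphologyEx(m,cv2.MORPH_CLOSE,np.ones((5,5))); k,l,st,_=cv2.connectedComponentsWithStats(m); i=1+np.argmax(st[1:,4])
    q=P[l==i]; q=q[np.isfinite(q[:,0])]
    # right edge: min y per x bin ; front edge: min x per y bin
    E=[];F=[]
    for a in np.arange(.36,.74,.02):
        s=q[(abs(q[:,0]-a)<.01)]; 
        if len(s)>20:E.append([a,np.percentile(s[:,1],1)])
    for a in np.arange(.2,.55,.02):
        s=q[(abs(q[:,1]-a)<.01)]
        if len(s)>20:F.append([a,np.percentile(s[:,0],1)])
    E=np.array(E);F=np.array(F)
    print('right edge slope dy/dx',cv2.fitLine(E.astype(np.float32),cv2.DIST_HUBER,0,.01,.01).ravel(), E[[0,-1]])
    print('front edge',cv2.fitLine(F.astype(np.float32),cv2.DIST_HUBER,0,.01,.01).ravel(),F[[0,-1]])
    hsv=cv2.cvtColor(im,cv2.COLOR_RGB2HSV)
    w=(hsv[...,0]>10)&(hsv[...,0]<25)&(hsv[...,1]>90)&(hsv[...,2]>90)
    q=P[w&(abs(P[...,0]-.51)<.03)&(P[...,1]>.02)&(P[...,1]<.22)&(P[...,2]>.125)]
    print('handle',q.min(0),q.max(0),cv2.fitLine(q.astype(np.float32),cv2.DIST_HUBER,0,.01,.01).ravel().round(3))
    q=Pf[(Pf[:,0]>.55)&(Pf[:,0]<.76)&(Pf[:,1]>.33)&(Pf[:,1]<.45)&(Pf[:,2]>.17)]
    print('tap',len(q),q.min(0).round(3),q.max(0).round(3))
    for nm,b in dict(jar=(.28,.4,.02,-.13),).items():
        pass
    q=Pf[(Pf[:,0]>.3)&(Pf[:,0]<.45)&(Pf[:,1]>-.2)&(Pf[:,1]<.0)&(Pf[:,2]>.06)&(Pf[:,2]<.1)]; print('jar',np.median(q,0).round(3))
```

```text
scene cam [1.156 0.847 0.929]
rim 556 [0.5167 0.286  0.0619]
right edge slope dy/dx [ 0.99835306 -0.057369    0.512       0.19155233] [[0.36       0.20182851]
 [0.72       0.18607354]]
front edge [0.9989007  0.04687586 0.368      0.34699318] [[0.2        0.3417015 ]
 [0.54       0.35656059]]
handle [0.50198486 0.07460107 0.13414272] [0.52561115 0.1970597  0.22167542] [ 0.013  0.817 -0.576  0.516  0.139  0.179]
tap 1030 [0.649 0.383 0.17 ] [0.76  0.405 0.281]
jar [ 0.351 -0.171  0.082]
side cam [-0.153 -0.892  1.345]
rim 228 [0.5135 0.2804 0.0616]
right edge slope dy/dx [ 0.99864864 -0.05196961  0.55        0.18482521] [[0.36       0.19481258]
 [0.72       0.17671842]]
front edge [0.99871665 0.05064647 0.364      0.34662762] [[0.2        0.33873587]
 [0.54       0.35546462]]
handle [0.49899743 0.06633747 0.14236408] [0.51897575 0.18762652 0.2212068 ] [ 0.005  0.825 -0.565  0.507  0.127  0.185]
tap 355 [0.644 0.374 0.172] [0.759 0.401 0.282]
jar [ 0.34  -0.181  0.082]
```

```bash
cat >> h.py <<'E'
def pose(s=None):
    s=s or status.observe(); q=s['tool_rot']
    return np.array(s['tcp_pos']),Rn.from_quat([q[1],q[2],q[3],q[0]])
def rows(p0,R0,targets):
    "targets: list of (pos, Rotation) per row -> rows"
    out=[]
    for p,R in targets:
        d=R0.inv().apply(np.asarray(p)-p0)*100; w=(R0.inv()*R).as_rotvec()
        out.append([round(float(a),2) for a in d]+[round(float(a),3) for a in w]); p0,R0=np.asarray(p),R
    return out
def interp(p0,R0,p1,R1,n=10,ease=False):
    from scipy.spatial.transform import Slerp
    S=Slerp([0,1],Rn.concatenate([R0,R1])); a=np.arange(1,n+1)/n
    return [(p0+(np.asarray(p1)-p0)*t,S([t])[0]) for t in a]
def show(r):
    print(len(r)); print('[['+',\n'.join('['+','.join(f'{v:g}' for v in x)+']' for x in r)+']]')
def down(yaw):  # tool y axis heading yaw (world), z down
    y=np.array([np.cos(yaw),np.sin(yaw),0]); z=np.array([0,0,-1.]); return Rn.from_matrix(np.stack([np.cross(y,z),y,z],1))
E
python3 - <<'E'
from h import *
p,R=pose(); show(rows(p,R,interp(p,R,[.42,.143,.262],down(0))))
E
```

```text
10
[[[-3.26,-3.49,-0.17,-0,0,0.115],
[-3.64,-3.09,-0.17,-0,0,0.115],
[-3.97,-2.65,-0.17,-0,0,0.115],
[-4.25,-2.17,-0.17,-0,0,0.115],
[-4.47,-1.67,-0.17,-0,0,0.115],
[-4.64,-1.14,-0.17,-0,0,0.115],
[-4.74,-0.6,-0.17,-0,0,0.115],
[-4.78,-0.05,-0.17,-0,0,0.115],
[-4.75,0.5,-0.17,-0,0,0.115],
[-4.66,1.04,-0.17,-0,0,0.115]]]
```

```bash
python3 -m creep '[[[-3.3,-3.5,-0.2,0,0,0.115],[-3.6,-3.1,-0.2,0,0,0.115],[-4,-2.6,-0.2,0,0,0.115],[-4.2,-2.2,-0.2,0,0,0.115],[-4.5,-1.7,-0.2,0,0,0.115],[-4.6,-1.1,-0.2,0,0,0.115],[-4.7,-0.6,-0.2,0,0,0.115],[-4.8,0,-0.2,0,0,0.115],[-4.7,0.5,-0.2,0,0,0.115],[-4.6,1,-0.2,0,0,0.115]]]' 1 40
```

```text
time_s: 1.4
tcp_pos: [0.416, 0.1324, 0.2631]
tool_rot: [-0.001, 0.716, 0.698, -0.001]
ft_force: [1.4, -0.5, 0.7]
finger_gap: 0.001
```

Run:
```python
from h import *
p,R=pose(); W=np.array([.515,.283])
def arc(th,r=.14,h=.025):
    th=np.radians(th); u=np.array([np.sin(th),-np.cos(th)]); n=np.array([np.cos(th),np.sin(th)])
    return np.append(W+r*u-h*n,.154)
T=interp(p,R,[.45,.143,.154],down(0),4)
T+=[(arc(t),down(0)) for t in (-6,3,11,19,27,35)]
T+=[(arc(t),down(0)) for t in (43,50,57,64,70,76,81,85,88,90)]
print([t[0].round(3) for t in T[3:]])
show(rows(p,R,T))
```

```text
[array([0.45 , 0.143, 0.154]), array([0.476, 0.146, 0.154]), array([0.497, 0.142, 0.154]), array([0.517, 0.141, 0.154]), array([0.537, 0.142, 0.154]), array([0.556, 0.147, 0.154]), array([0.575, 0.154, 0.154]), array([0.592, 0.164, 0.154]), array([0.606, 0.174, 0.154]), array([0.619, 0.186, 0.154]), array([0.63 , 0.199, 0.154]), array([0.638, 0.212, 0.154]), array([0.645, 0.225, 0.154]), array([0.649, 0.236, 0.154]), array([0.652, 0.246, 0.154]), array([0.654, 0.253, 0.154]), array([0.655, 0.258, 0.154])]
20
[[[0.29,0.85,2.73,-0,0,-0.006],
[0.28,0.85,2.73,-0,0,-0.006],
[0.28,0.85,2.73,-0,0,-0.006],
[0.27,0.85,2.73,-0,0,-0.006],
[0.34,2.55,-0,-0,0,-0],
[-0.45,2.19,0,0,0,0],
[-0.11,1.98,0,0,0,0],
[0.17,1.98,0,0,0,0],
[0.44,1.93,0,0,0,0],
[0.71,1.85,0,0,0,0],
[0.96,1.74,0,0,0,0],
[1.03,1.4,0,0,0,0],
[1.19,1.26,0,0,0,0],
[1.34,1.11,0,0,0,0],
[1.25,0.81,0,0,0,0],
[1.32,0.68,0,0,0,0],
[1.15,0.46,0,0,0,0],
[0.95,0.29,0,0,0,0],
[0.72,0.18,0,0,0,0],
[0.49,0.1,0,0,0,0]]]
```

```bash
python3 -m creep '[[[0.3,0.85,2.7,0,0,-0.006],[0.3,0.85,2.7,0,0,-0.006],[0.3,0.85,2.7,0,0,-0.006],[0.3,0.85,2.7,0,0,-0.006],[0.3,2.5,0,0,0,0],[-0.4,2.2,0,0,0,0],[-0.1,2,0,0,0,0],[0.2,2,0,0,0,0],[0.4,1.9,0,0,0,0],[0.7,1.9,0,0,0,0]]]' 1
python3 - <<'E'
from h import *
grab('side',1)
E
```

```text
time_s: 2.65
tcp_pos: [0.5773, 0.1522, 0.1509]
tool_rot: [-0.004, 0.71, 0.704, -0.002]
ft_force: [-1.4, -0.0, 1.5]
finger_gap: 0.001
```

View pics/side1.png

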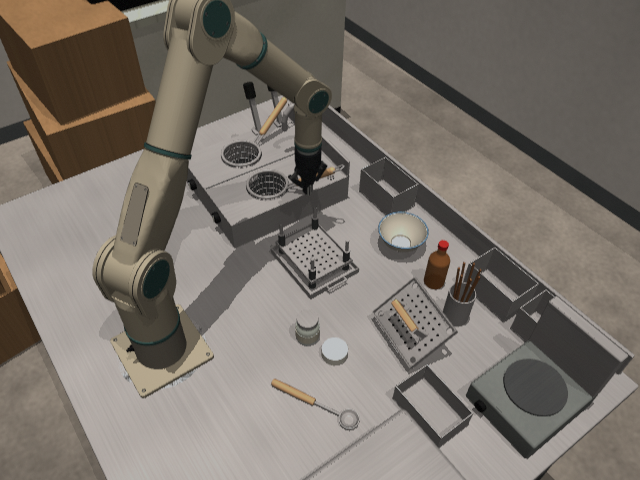

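The side view shows the handle, at (325,173), being pushed round ahead of the finger. I'll carry on with the arc.

```bash
python3 -m creep '[[[1,1.7,-0.1,0,0,0],[1,1.4,-0.1,0,0,0],[1.2,1.3,0,0,0,0],[1.3,1.1,0,0,0,0],[1.3,0.8,0,0,0,0],[1.3,0.7,0,0,0,0],[1.1,0.5,0,0,0,0],[0.9,0.3,0,0,0,0],[0.7,0.2,0,0,0,0],[0.5,0,0,0,0,0]]]' 1
python3 - <<'E'
from h import *
grab('side',2);grab('scene',2)
im,d=load('scene',2);b,_=load('side',2)
o=np.hstack([cv2.resize(im[200:440,270:550],None,fx=1.4,fy=1.4),cv2.resize(b[80:320,180:460],None,fx=1.4,fy=1.4)])
cv2.imwrite("pics/c2.png",o[:,:,::-1])
for n in('scene','side'):
    im,d=load(n,2);P=cloud(d,cal(n));hsv=cv2.cvtColor(im,cv2.COLOR_RGB2HSV)
    w=(hsv[...,0]>10)&(hsv[...,0]<25)&(hsv[...,1]>90)&(hsv[...,2]>90)&(P[...,0]>.55)&(P[...,0]<.78)&(P[...,1]>.2)&(P[...,1]<.36)&(P[...,2]>.12)
    q=P[w]; print(n,len(q),q.min(0),q.max(0),q.mean(0))
E
```

```text
time_s: 3.95
tcp_pos: [0.6585, 0.2579, 0.1499]
tool_rot: [-0.005, 0.71, 0.704, -0.005]
ft_force: [-0.7, 0.0, -0.8]
finger_gap: 0.0
scene 486 [0.60811154 0.26771137 0.14390832] [0.7291007  0.29560011 0.2211528 ] [0.67582879 0.28864341 0.18637482]
side 62 [0.60243022 0.26714375 0.13687932] [0.64092175 0.2932619  0.1687717 ] [0.62217766 0.27888868 0.15015394]
```

View pics/c2.png

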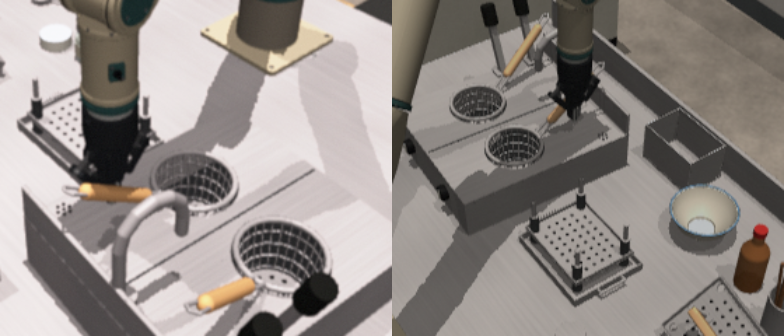

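Run:
```python
from h import *
for n in('scene','side'):
    im,d=load(n,0);C=cal(n);P=cloud(d,C);hsv=cv2.cvtColor(im,cv2.COLOR_RGB2HSV)
    w=(hsv[...,0]>10)&(hsv[...,0]<25)&(hsv[...,1]>90)&(P[...,0]>.48)&(P[...,0]<.58)&(P[...,1]>-.41)&(P[...,1]<-.27)&(P[...,2]>.08)
    q=P[w]; c=q.mean(0); 
    # plate: points in box, RANSAC-ish plane
    A=P[(P[...,0]>.43)&(P[...,0]<.67)&(P[...,1]>-.48)&(P[...,1]<-.24)&(P[...,2]>.03)&(P[...,2]<.14)&~w]
    best=None;rng=np.random.default_rng(0)
    for _ in range(600):
        a=A[rng.choice(len(A),3,False)]; nn=np.cross(a[1]-a[0],a[2]-a[0]); L=np.linalg.norm(nn)
        if L<1e-6: continue
        nn/=L; nn*=np.sign(nn[2]); e=abs((A-a[0])@nn)
        if nn[2]<.6: continue
        k=(e<.003).sum()
        if best is None or k>best[0]: best=(k,e<.003)
    I=A[best[1]]; c0=I.mean(0); nn=np.linalg.svd(I-c0,full_matrices=False)[2][2]; nn*=np.sign(nn[2])
    print(n,'plane n',nn.round(3),'tilt',np.degrees(np.arccos(nn[2])).round(1),'inl',len(I),len(A),'heading',np.degrees(np.arctan2(-nn[1],-nn[0])).round(1))
    # rect in plane
    y=np.cross([0,0,1],-np.array([nn[0],nn[1],0]));y/=np.linalg.norm(y); x=np.cross(y,nn)
    h=(q-c0)@nn; print('bar heights over plate',np.percentile(h,[5,50,95]).round(4))
    top=q[h>np.percentile(h,90)-.004]
    uv=np.stack([(I-c0)@x,(I-c0)@y],1).astype(np.float32); r=cv2.minAreaRect(uv); print('plate rect',r)
    rc=c0+r[0][0]*x+r[0][1]*y; print('plate top centre',rc.round(4),'-> grip est',(rc+nn*.061).round(4))
    bt=np.stack([(q-c0)@x,(q-c0)@y],1).astype(np.float32); rb=cv2.minAreaRect(bt); print('bar rect',rb)
    tt=np.stack([(top-c0)@x,(top-c0)@y],1).astype(np.float32); rt=cv2.minAreaRect(tt); print('bar top rect',rt, 'world', (c0+rt[0][0]*x+rt[0][1]*y+nn*(np.median((top-c0)@nn)-.011)).round(4))
    print('x',x.round(3),'y',y.round(3))
```

```text
scene plane n [-0.561  0.096  0.822] tilt 34.7 inl 821 1771 heading -9.7
bar heights over plate [0.0537 0.0654 0.0726]
plate rect ((-0.001626439392566681, -0.016354262828826904), (0.15298683941364288, 0.24088604748249054), 0.5080205202102661)
plate top centre [ 0.5658 -0.3669  0.0717] -> grip est [ 0.5315 -0.3611  0.1219]
bar rect ((-0.005143212154507637, 0.004521682858467102), (0.09719938039779663, 0.024536604061722755), 89.38661193847656)
bar top rect ((-0.0057877968065440655, 0.00639839842915535), (0.0925372913479805, 0.023213032633066177), 87.34219360351562) world [ 0.5324 -0.3381  0.119 ]
x [ 0.81  -0.139  0.569] y [ 0.169  0.986 -0.   ]
side plane n [-0.557  0.101  0.825] tilt 34.4 inl 1952 3753 heading -10.3
bar heights over plate [0.0613 0.0702 0.075 ]
plate rect ((-0.003920227289199829, -0.01194842904806137), (0.14789918065071106, 0.22922278940677643), 0.8762843012809753)
plate top centre [ 0.5652 -0.3672  0.0692] -> grip est [ 0.5312 -0.3611  0.1195]
bar rect ((-0.005666341632604599, 0.0020245984196662903), (0.01604495942592621, 0.10096573084592819), 1.1145938634872437)
bar top rect ((-0.005506741348654032, 0.0009480305016040802), (0.015490069054067135, 0.09877524524927139), 0.7090333104133606) world [ 0.532  -0.3481  0.1189]
x [ 0.811 -0.147  0.566] y [ 0.178  0.984 -0.   ]
```

```bash
python3 -m creep '[[[-1,0,0,0,0,0],[-2,-0.5,-1,0,0,0],[-3,-1,-3,0,0,0],[-4,-1,-3,0,0,0],[-5.5,-1,-2,0,0,0],[-6,-1,-2,0,0,0],[-6,-1,0,0,0,0],[-6,-1,0,0,0,0],[-6,-1,0,0,0,0],[-6,-1,0,0,0,0]]]' -1
```

```text
time_s: 5.3
tcp_pos: [0.564, -0.2077, 0.2707]
tool_rot: [-0.002, 0.712, 0.702, -0.003]
ft_force: [1.0, -0.1, 0.4]
finger_gap: 1.0
```

```bash
cat >> h.py <<'E'
def tilt(yaw,t):
    "tray frame yaw, tilt t -> tool rotation (tool y = tray x, z = -n)"
    x=np.array([np.cos(yaw)*np.cos(t),np.sin(yaw)*np.cos(t),np.sin(t)]); n=np.array([-np.cos(yaw)*np.sin(t),-np.sin(yaw)*np.sin(t),np.cos(t)])
    return Rn.from_matrix(np.stack([np.cross(x,-n),x,-n],1)),n,x
E
python3 - <<'E'
from h import *
p,R=pose(); Rt,n,x=tilt(np.radians(-10),np.radians(35)); G=np.array([.532,-.345,.119])
show(rows(p,R,interp(p,R,G+.115*n,Rt)))
E
```

```text
10
[[[-1.27,-0.95,0.58,-0.062,-0.005,0.016],
[-1.28,-0.96,0.53,-0.062,-0.005,0.016],
[-1.29,-0.97,0.48,-0.062,-0.005,0.016],
[-1.31,-0.98,0.42,-0.062,-0.005,0.016],
[-1.32,-0.99,0.37,-0.062,-0.005,0.016],
[-1.34,-0.99,0.31,-0.062,-0.005,0.016],
[-1.35,-0.98,0.26,-0.062,-0.005,0.016],
[-1.36,-0.98,0.21,-0.062,-0.005,0.016],
[-1.38,-0.96,0.15,-0.062,-0.005,0.016],
[-1.39,-0.95,0.1,-0.062,-0.005,0.016]]]
```

```bash
python3 -m creep '[[[-1.3,-0.95,0.6,-0.062,-0.005,0.016],[-1.3,-0.95,0.5,-0.062,-0.005,0.016],[-1.3,-0.95,0.5,-0.062,-0.005,0.016],[-1.3,-1,0.4,-0.062,-0.005,0.016],[-1.3,-1,0.4,-0.062,-0.005,0.016],[-1.3,-1,0.3,-0.062,-0.005,0.016],[-1.3,-1,0.3,-0.062,-0.005,0.016],[-1.4,-1,0.2,-0.062,-0.005,0.016],[-1.4,-1,0.15,-0.062,-0.005,0.016],[-1.4,-1,0.1,-0.062,-0.005,0.016]]]' -1
python3 - <<'E'
from h import *
im,d,s=grab('wrist',3); p,R=pose(); print(p.round(4),R.as_matrix().round(3))
C=cal('wrist',s);P=cloud(d,C);hsv=cv2.cvtColor(im,cv2.COLOR_RGB2HSV)
w=(hsv[...,0]>8)&(hsv[...,0]<28)&(hsv[...,1]>80)&(hsv[...,2]>60)&(d>0)
cv2.imwrite('pics/w3.png',im[:,:,::-1])
k,l,st,ce=cv2.connectedComponentsWithStats(w.astype(np.uint8)); i=1+np.argmax(st[1:,4]); print(st[i])
q=P[l==i]; Rt=R.as_matrix(); t=(q-p)@Rt  # tool coords
print('tool coords pct',np.percentile(t,[2,50,98],axis=0).round(4))
r=cv2.minAreaRect(t[:,:2].astype(np.float32));print(r)
E
```

```text
time_s: 6.55
tcp_pos: [0.4487, -0.3614, 0.248]
tool_rot: [0.216, 0.738, 0.613, 0.182]
ft_force: [0.1, -0.8, -0.4]
finger_gap: 1.002
[ 0.4445 -0.3684  0.2488] [[ 0.195  0.823  0.533]
 [ 0.981 -0.165 -0.104]
 [ 0.002  0.543 -0.84 ]]
[ 385    0  144   78 7145]
tool coords pct [[0.1455 0.0787 0.2262]
 [0.17   0.1282 0.2633]
 [0.1955 0.1702 0.3334]]
((0.1896866410970688, 0.17026424407958984), (0.1983201801776886, 0.07160474359989166), 69.5500259399414)
```

View pics/wrist3.png

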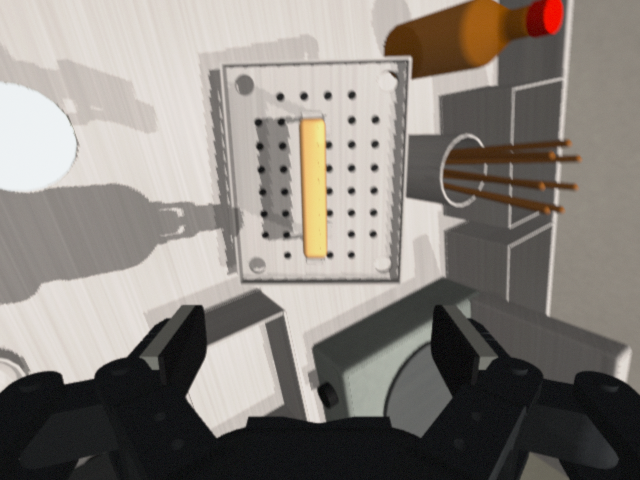

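The wrist picture shows the tray on its cradle, with the bar at columns 302–327 and rows 118–259, roughly along the columns. My colour mask picked up the sauce bottle instead, so I'll limit it to the bar.

Run:
```python
from h import *
im,d,s=grab('wrist',4); p,R=pose(s); M=R.as_matrix(); print(p.round(4)); print(M.round(3))
C=cal('wrist',s);P=cloud(d,C);hsv=cv2.cvtColor(im,cv2.COLOR_RGB2HSV)
w=(hsv[...,0]>8)&(hsv[...,0]<30)&(hsv[...,1]>80)&(hsv[...,2]>120)&(d>0); w[:,:280]=0;w[:,345:]=0;w[:90]=0;w[280:]=0
k,l,st,ce=cv2.connectedComponentsWithStats(w.astype(np.uint8)); i=1+np.argmax(st[1:,4]); print(st[i])
q=P[l==i]; t=(q-p)@M
print('tool coords pct',np.percentile(t,[1,50,99],axis=0).round(4))
cnt=np.argwhere(l==i)[:,::-1].astype(np.float32); r=cv2.minAreaRect(cnt); print(r)
pl=(P[...,0]>.4)&(d>0); pl[:60]=0;pl[285:]=0;pl[:,:240]=0;pl[:,405:]=0; pl&=~cv2.dilate((l==i).astype(np.uint8),np.ones((25,45))).astype(bool)
A=P[pl]; 
for _ in range(4):
    c0=A.mean(0); nn=np.linalg.svd(A-c0,full_matrices=False)[2][2]; nn*=np.sign(nn[2]); A=A[abs((A-c0)@nn)<.006]
print('plane',nn.round(4),len(A),'tilt',np.degrees(np.arccos(nn[2])),'bar over plate',np.median((q-c0)@nn))
# top face centre: mean of the rect corners projected on bar-top plane
o=C[2];K=C[0]
h=np.percentile((q-c0)@nn,60)
pts=[]
for u,v in cv2.boxPoints(r):
    ray=C[1]@np.array([(u-K[2])/K[0],(v-K[3])/K[1],1]); tt=((c0+nn*h-o)@nn)/(ray@nn); pts.append(o+ray*tt)
pts=np.array(pts); print(pts.round(4)); print('sides',np.linalg.norm(pts-np.roll(pts,1,0),axis=1).round(4)); g=pts.mean(0)-nn*.011; print('grip',g.round(4))
e=[pts[i]-pts[i-1] for i in range(4)]; L=max(e,key=np.linalg.norm); print('bar dir',(L/np.linalg.norm(L)).round(3))
```

```text
[ 0.4445 -0.3684  0.2488]
[[ 0.195  0.823  0.533]
 [ 0.981 -0.165 -0.104]
 [ 0.002  0.543 -0.84 ]]
[ 300  103   29  141 3472]
tool coords pct [[-0.0071 -0.0127  0.1404]
 [ 0.0445 -0.0036  0.1426]
 [ 0.0889  0.0058  0.1464]]
((313.9898681640625, 173.044677734375), (140.32090759277344, 25.97136688232422), 88.72696685791016)
plane [-0.5612  0.0817  0.8236] 6280 tilt 34.549025999109695 bar over plate 0.07183098724860916
[[ 0.5264 -0.293   0.123 ]
 [ 0.5405 -0.2955  0.1329]
 [ 0.5251 -0.3924  0.132 ]
 [ 0.5094 -0.3898  0.1211]]
sides [0.0983 0.0174 0.0981 0.0194]
grip [ 0.5315 -0.3436  0.1182]
bar dir [0.173 0.985 0.02 ]
```

Run:
```python
from h import *
p,R=pose(); Rt,n,x=tilt(np.radians(-10),np.radians(35)); G=np.array([.5315,-.3436,.1182])
T=interp(p,R,G+.05*n,Rt,5); T+=interp(T[-1][0],Rt,G-.005*n,Rt,5)
show(rows(p,R,T))
```

```text
10
[[[0.78,-0.11,2.06,-0.008,0.002,-0.004],
[0.77,-0.13,2.06,-0.008,0.002,-0.004],
[0.77,-0.14,2.06,-0.008,0.002,-0.004],
[0.77,-0.15,2.06,-0.008,0.002,-0.004],
[0.76,-0.16,2.06,-0.008,0.002,-0.004],
[-0,0,1.1,0,0,-0],
[0,0,1.1,0,0,0],
[-0,-0,1.1,0,0,0],
[0,-0,1.1,0,0,0],
[-0,0,1.1,0,0,0]]]
```

```bash
python3 -m creep '[[[0.8,-0.1,2,-0.008,0.002,-0.004],[0.8,-0.15,2,-0.008,0.002,-0.004],[0.8,-0.15,2,-0.008,0.002,-0.004],[0.8,-0.15,2,-0.008,0.002,-0.004],[0.7,-0.15,2,-0.008,0.002,-0.004],[0,0,1,0,0,0],[0,0,0,0,0,0],[0,0,0,0,0,0],[0,0,0,0,0,0],[0,0,0,0,0,0]]]' -1
python3 - <<'E'
from h import *
p,R=pose(); Rt,n,x=tilt(np.radians(-10),np.radians(35)); G=np.array([.5315,-.3436,.1182])
print(p,rows(p,R,[(G-.005*n,Rt)]))
E
```

```text
time_s: 7.9
tcp_pos: [0.518, -0.3582, 0.1939]
tool_rot: [0.186, 0.73, 0.629, 0.191]
ft_force: [-0.4, 0.3, 0.8]
finger_gap: 0.998
[ 0.51796307 -0.35823201  0.19389909] [[1.26, -2.89, 7.64, -0.074, -0.058, 0.008]]
```

Run:
```python
from h import *
s=status.observe(); print(np.round(s['q'],3),np.round(s['joint_velocities'],3),s['ft_force'],s['tcp_pos']); p,R=pose();print(R.as_matrix().round(3))
im,d,s=grab('wrist',5);grab('side',5)
s=status.observe(); print(s['tcp_pos'])
```

```text
[ 0.879  0.562 -0.214  2.046 -1.099  0.233  1.615] [ 0.003 -0.005  0.002  0.002 -0.001  0.002 -0.   ] [-0.40325194  0.32123927  0.82755275] [ 0.51796307 -0.35823201  0.19389909]
[[ 0.136  0.848  0.512]
 [ 0.99  -0.14  -0.032]
 [ 0.045  0.511 -0.858]]
[ 0.51802712 -0.35819475  0.19384982]
```

View pics/side5.png

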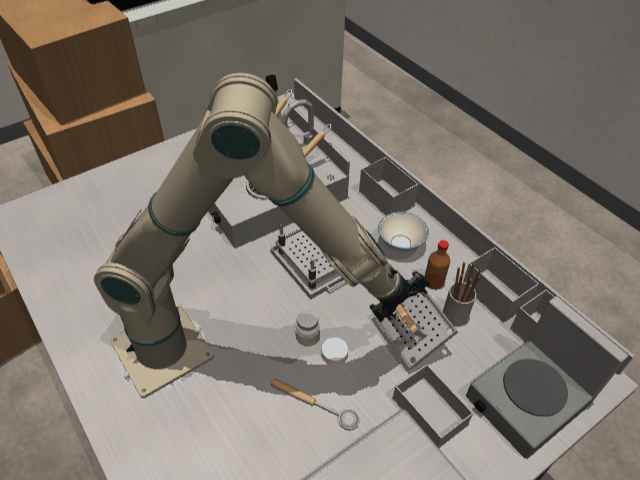

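View pics/wrist5.png

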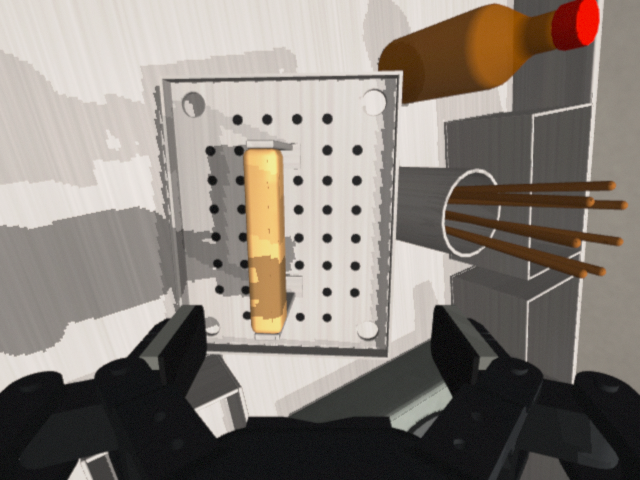

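Run:
```python
from h import *
import glob, itertools
S=[]
for f in sorted(glob.glob('pics/*[1-5].json')):
    s=json.load(open(f))
    if max(np.abs(s['joint_velocities']))<.6: S.append(s)
s0=dict(q=[-1.2198,.6293,.0384,1.5184,-.027,.9963,-.02],tcp_pos=[.2628,.5938,.2444],tool_rot=[-2e-4,.2069,.9784,-9e-4]); S.append(s0)
def fk(q,sg,L,off=0):
    z=lambda a:Rn.from_euler('z',a); y=lambda a:Rn.from_euler('y',a)
    R=z(sg[0]*q[0]); p=np.array([0,0,L[0]])
    R=R*y(q[1])*z(sg[1]*q[2]); p=p+R.apply([L[4],0,L[1]])
    R=R*y(q[3])*z(sg[2]*q[4]); p=p+R.apply([L[5],0,L[2]])
    R=R*y(q[5])*z(sg[3]*q[6]+off); p=p+R.apply([0,0,L[3]])
    return p,R
best=[]
for sg in itertools.product([1,-1],repeat=4):
  for off in (0,np.pi/2,np.pi,-np.pi/2):
    e=0
    for s in S:
        p,R=fk(s['q'],sg,[0]*6,off); _,Rm=pose(s); e+=(R.inv()*Rm).magnitude()
    best.append((e/len(S),sg,off))
best.sort(key=lambda a:a[0]); print(best[:3])
sg,off=best[0][1:]
from scipy.optimize import least_squares
f=least_squares(lambda L:np.concatenate([fk(s['q'],sg,L,off)[0]-np.array(s['tcp_pos']) for s in S]),[.34,.4,.4,.25,0,0]); print(f.x.round(4),np.abs(f.fun).max(),len(S))
```

```text
[(8.50725044566574e-06, (-1, -1, -1, -1), 1.5707963267948966), (0.4746566392197247, (1, 1, 1, 1), 1.5707963267948966), (0.49625535892586015, (-1, 1, -1, -1), 1.5707963267948966)]
[ 0.3405  0.4928  0.3574  0.2621  0.0775 -0.013 ] 0.020428745913400548 7
```

```bash
cat >> h.py <<'E'
def fkR(q):
    z=lambda a:Rn.from_euler('z',a); y=lambda a:Rn.from_euler('y',a)
    A=z(-q[0]); B=A*y(q[1]); D=B*z(-q[2]); E=D*y(q[3]); F=E*z(-q[4]); G=F*y(q[5]); H=G*z(-q[6]+np.pi/2)
    return A,B,D,E,F,G,H
E
python3 - <<'E'
from h import *
import glob
S=[]
for f in sorted(glob.glob('pics/*[1-5].json')): S.append(json.load(open(f)))
S.append(dict(q=[-1.2198,.6293,.0384,1.5184,-.027,.9963,-.02],tcp_pos=[.2628,.5938,.2444]))
for nm,cols in {'a':['Az','Dz','Fz','Hz','Ax','Dx','Fx','Gx'],'b':['Az','Dz','Fz','Hz','Dx','Ex','Gx'],'d':['Az','Dz','Fz','Hz','Ay','Dx','Ex'],'c':['Az','Dz','Fz','Hz','Dy','Fy','Gy'],'e':['Az','Dz','Fz','Hz','Dx','Ex'],'f':['Az','Dz','Fz','Hz']}.items():
    M=[];b=[]
    for s in S:
        fr=dict(zip('ABDEFGH',[r.as_matrix() for r in fkR(s['q'])]))
        M.append(np.stack([fr[c[0]][:,'xyz'.index(c[1])] for c in cols],1)); b.append(s['tcp_pos'])
    M=np.concatenate(M);b=np.concatenate(b); x,_,rk,sv=np.linalg.lstsq(M,b,rcond=None); print(nm,dict(zip(cols,x.round(4))),np.abs(M@x-b).max().round(4),rk,(M@x-b).reshape(-1,3).round(3).tolist() if nm=='a' else '')
E
```

```text
a {'Az': np.float64(0.3944), 'Dz': np.float64(0.5559), 'Fz': np.float64(0.3893), 'Hz': np.float64(0.3979), 'Ax': np.float64(-0.0605), 'Dx': np.float64(-0.0068), 'Fx': np.float64(-0.0119), 'Gx': np.float64(-0.0572)} 0.0228 8 [[-0.001, 0.001, -0.001], [0.0, -0.003, -0.003], [-0.001, 0.001, -0.001], [-0.003, -0.0, -0.001], [0.003, 0.0, 0.001], [0.003, -0.0, 0.001], [-0.003, -0.0, -0.001], [-0.023, 0.011, 0.003]]
b {'Az': np.float64(0.4358), 'Dz': np.float64(0.5024), 'Fz': np.float64(0.3906), 'Hz': np.float64(0.3712), 'Dx': np.float64(-0.0041), 'Ex': np.float64(0.0237), 'Gx': np.float64(-0.053)} 0.02 7 
d {'Az': np.float64(0.3392), 'Dz': np.float64(0.5447), 'Fz': np.float64(0.3804), 'Hz': np.float64(0.3349), 'Ay': np.float64(-0.028), 'Dx': np.float64(0.0011), 'Ex': np.float64(-0.0116)} 0.0038 7 
c {'Az': np.float64(0.3238), 'Dz': np.float64(0.5716), 'Fz': np.float64(0.375), 'Hz': np.float64(0.3374), 'Dy': np.float64(-0.0235), 'Fy': np.float64(-0.0033), 'Gy': np.float64(-0.0033)} 0.0024 6 
e {'Az': np.float64(0.3211), 'Dz': np.float64(0.4849), 'Fz': np.float64(0.3546), 'Hz': np.float64(0.2273), 'Dx': np.float64(0.0925), 'Ex': np.float64(-0.009)} 0.0216 6 
f {'Az': np.float64(0.3215), 'Dz': np.float64(0.5462), 'Fz': np.float64(0.4043), 'Hz': np.float64(0.2909)} 0.0224 4
```

```bash
cat >> h.py <<'E'
Lk=dict(Az=.3238,Dz=.5716,Fz=.375,Hz=.3374,Dy=-.0235,Fy=-.0033,Gy=-.0033)
LO=np.array([-3.06,-.37,-1.25,.18,-1.1,.23,-2.94]);HI=np.array([3.06,2.12,1.32,2.47,4.24,1.98,2.94])
def fk(q):
    fr=dict(zip('ABDEFGH',fkR(q))); p=sum(v*fr[k[0]].as_matrix()[:,'xyz'.index(k[1])] for k,v in Lk.items()); return p,fr['H']
def ik(p,R,q0,w=.02):
    from scipy.optimize import least_squares
    def f(q):
        a,B=fk(q); return np.concatenate([(a-p)*10,(R.inv()*B).as_rotvec()*3,w*(q-q0)])
    r=least_squares(f,np.clip(q0,LO+.02,HI-.02),bounds=(LO+.01,HI-.01)); a,B=fk(r.x); return r.x,np.linalg.norm(a-p),(R.inv()*B).magnitude()
E
python3 - <<'E'
from h import *
q0=np.array(status.observe()['q']); Rt,n,x=tilt(np.radians(-10),np.radians(35)); G=np.array([.5315,-.3436,.1182])
rng=np.random.default_rng(1)
for flip in(0,np.pi):
  for phi in(-30,-20,-10,0,10,20,30):
    R=Rt*Rn.from_euler('z',flip)*Rn.from_euler('y',np.radians(phi)); z=R.apply([0,0,1]); best=None
    for k in range(12):
        qs=q0 if k==0 else np.clip(q0+rng.normal(0,.6,7),LO+.02,HI-.02)
        q,e,a=ik(G+.005*z,R,qs,.001)
        if e<.004 and a<.01:
            m=np.min(np.minimum(q-LO,HI-q)); d=np.abs(q-q0).max()
            if best is None or m>best[0]: best=(m,d,q.round(2))
    print(flip>1,phi,best,z.round(2))
E
```

```text
False -30 (np.float64(0.011271937430297196), np.float64(3.3324076847803785), array([ 1.01,  1.15, -1.24,  2.32,  2.08,  1.56, -1.72])) [ 0.4  -0.58 -0.71]
False -20 (np.float64(0.010119162873574616), np.float64(3.2429318405598178), array([ 1.15,  1.09, -1.24,  2.31,  2.11,  1.28, -1.63])) [ 0.47 -0.43 -0.77]
False -10 None [ 0.53 -0.27 -0.81]
False 0 None [ 0.56 -0.1  -0.82]
False 10 None [ 0.59  0.07 -0.81]
False 20 (np.float64(0.03382519199030751), np.float64(0.3926694547435047), array([ 1.23,  0.86, -0.61,  1.97, -0.9 ,  0.26,  1.65])) [ 0.59  0.24 -0.77]
False 30 (np.float64(0.2893846958697205), np.float64(0.36545794691355105), array([ 1.24,  0.92, -0.57,  1.85, -0.74,  0.52,  1.54])) [ 0.58  0.41 -0.71]
True -30 (np.float64(0.010007881794887874), np.float64(2.916775700269398), array([ 1.03,  0.86, -0.19,  1.84, -1.09,  0.73, -1.3 ])) [ 0.58  0.41 -0.71]
True -20 (np.float64(0.012571688982436768), np.float64(2.1560729963059035), array([ 1.49,  1.08, -1.13,  2.  ,  1.06,  0.32,  2.93])) [ 0.59  0.24 -0.77]
True -10 (np.float64(0.12260473684784645), np.float64(2.8748624632224846), array([ 1.43,  1.03, -1.13,  2.11,  1.78,  0.39,  2.14])) [ 0.59  0.07 -0.81]
True 0 (np.float64(0.08120285065810284), np.float64(3.1514987971883124), array([ 1.37,  1.02, -1.17,  2.21,  2.05,  0.65,  1.78])) [ 0.56 -0.1  -0.82]
True 10 (np.float64(0.1974216880384443), np.float64(3.2945923908966437), array([ 1.2 ,  0.95, -1.05,  2.27,  2.2 ,  0.82,  1.5 ])) [ 0.53 -0.27 -0.81]
True 20 (np.float64(0.1604976874116324), np.float64(3.4057719770330523), array([ 0.9 ,  0.83, -0.7 ,  2.31,  2.31,  0.87,  1.15])) [ 0.47 -0.43 -0.77]
True 30 (np.float64(0.15637402419778335), np.float64(3.3796094353113295), array([ 0.56,  0.8 , -0.37,  2.31,  2.28,  0.92,  0.93])) [ 0.4  -0.58 -0.71]
```

Run:
```python
from h import *
q0=np.array(status.observe()['q']); Rt,n,x=tilt(np.radians(-10),np.radians(35)); G=np.array([.5315,-.3436,.1182])
p0,R0=pose()
for phi in(20,24,28,32):
    ph=np.radians(phi); Ry=Rn.from_euler('y',ph)
    Rg=Rt*Ry; zg=Rg.apply([0,0,1]); grip=lambda P,R:P+.005*R.apply([0,0,1])
    way=[(p0,R0),(grip(G+.06*n,Rg),Rg),(grip(G,Rg),Rg),(grip(G+.12*n,Rg),Rg)]
    Rl=down(np.radians(-.7))*Ry
    way+=[(grip(np.array([.505,-.1,.30]),Rl),Rl),(grip(np.array([.505,.02,.26]),Rl),Rl),(grip(np.array([.505,.02,.149]),Rl),Rl)]
    q=q0; print('phi',phi)
    for a,b in zip(way[:-1],way[1:]):
        for t in interp(a[0],a[1],b[0],b[1],8):
            q,e,an=ik(t[0],t[1],q,.01)
        print(q.round(2),round(e,4),round(an,3),'margin',np.min(np.minimum(q-LO,HI-q)).round(2))
```

```text
phi 20
[ 1.16  0.71 -0.41  2.02 -1.07  0.45  1.79] 0.0 0.0 margin 0.03
[ 1.16  0.83 -0.49  1.97 -1.09  0.34  1.82] 0.0 0.0 margin 0.01
[ 1.21  0.6  -0.4   2.05 -0.99  0.53  1.7 ] 0.0 0.0 margin 0.11
[ 0.38  0.45 -0.05  1.77 -0.35  1.07  0.52] 0.0 0.0 margin 0.7
[ 0.19  0.45 -0.1   1.91 -0.41  0.87  0.37] 0.0 0.0 margin 0.56
[ 0.23  0.62 -0.15  2.01 -0.47  0.6   0.49] 0.0 0.0 margin 0.37
phi 24
[ 1.14  0.73 -0.35  1.97 -1.04  0.57  1.77] 0.0 0.0 margin 0.06
[ 1.11  0.84 -0.38  1.92 -1.08  0.49  1.82] 0.0 0.0 margin 0.02
[ 1.17  0.62 -0.31  2.01 -0.98  0.66  1.72] 0.0 0.0 margin 0.12
[ 0.41  0.47 -0.04  1.75 -0.42  1.11  0.58] 0.0 0.0 margin 0.68
[ 0.23  0.46 -0.09  1.91 -0.49  0.89  0.47] 0.0 0.0 margin 0.56
[ 0.27  0.64 -0.15  2.01 -0.56  0.64  0.61] 0.0 0.0 margin 0.41
phi 28
[ 1.13  0.75 -0.31  1.93 -0.99  0.67  1.75] 0.0 0.0 margin 0.11
[ 1.1   0.86 -0.33  1.87 -1.03  0.61  1.78] 0.0 0.0 margin 0.07
[ 1.17  0.65 -0.29  1.96 -0.95  0.75  1.7 ] 0.0 0.0 margin 0.15
[ 0.46  0.49 -0.07  1.74 -0.46  1.15  0.63] 0.0 0.0 margin 0.64
[ 0.29  0.48 -0.12  1.9  -0.54  0.92  0.54] 0.0 0.0 margin 0.56
[ 0.33  0.66 -0.18  2.   -0.62  0.68  0.69] 0.0 0.0 margin 0.45
phi 32
[ 1.13  0.78 -0.29  1.88 -0.95  0.77  1.73] 0.0 0.0 margin 0.15
[ 1.1   0.89 -0.3   1.82 -0.98  0.71  1.75] 0.0 0.0 margin 0.12
[ 1.17  0.68 -0.27  1.91 -0.92  0.84  1.69] 0.0 0.0 margin 0.18
[ 0.51  0.52 -0.09  1.73 -0.5   1.18  0.68] 0.0 0.0 margin 0.6
[ 0.34  0.51 -0.15  1.9  -0.6   0.95  0.61] 0.0 0.0 margin 0.5
[ 0.37  0.68 -0.2   1.99 -0.67  0.72  0.77] 0.0 0.0 margin 0.43
```

Run:
```python
from h import *
Rt,n,x=tilt(np.radians(-10),np.radians(35)); G=np.array([.5315,-.3436,.1182])
Rg=Rt*Rn.from_euler('y',np.radians(30)); z=Rg.apply([0,0,1]); p,R=pose()
show(rows(p,R,interp(p,R,G+.06*n+.005*z,Rg,7)))
```

```text
7
[[[0.27,-0.48,0.23,-0.011,0.066,-0.002],
[0.25,-0.48,0.24,-0.011,0.066,-0.002],
[0.24,-0.48,0.25,-0.011,0.066,-0.002],
[0.22,-0.48,0.26,-0.011,0.066,-0.002],
[0.2,-0.49,0.27,-0.011,0.066,-0.002],
[0.19,-0.49,0.28,-0.011,0.066,-0.002],
[0.17,-0.49,0.29,-0.011,0.066,-0.002]]]
```

```bash
python3 -m creep '[[[0.3,-0.5,0.2,-0.011,0.066,-0.002],[0.3,-0.5,0.2,-0.011,0.066,-0.002],[0.2,-0.5,0.2,-0.011,0.066,-0.002],[0.2,-0.5,0.3,-0.011,0.066,-0.002],[0.2,-0.5,0.3,-0.011,0.066,-0.002],[0.2,-0.5,0.3,-0.011,0.066,-0.002],[0.2,-0.5,0.3,-0.011,0.066,-0.002],[0,0,0,0,0,0],[0,0,0,0,0,0],[0,0,0,0,0,0]]]' -1
python3 - <<'E'
from h import *
Rt,n,x=tilt(np.radians(-10),np.radians(35)); G=np.array([.5315,-.3436,.1182])
Rg=Rt*Rn.from_euler('y',np.radians(30)); z=Rg.apply([0,0,1]); p,R=pose(); s=status.observe(); print(np.round(s['q'],3))
print(p, rows(p,R,[(G+.06*n+.005*z,Rg),(G+.005*z,Rg)]))
E
```

```text
time_s: 9.25
tcp_pos: [0.4991, -0.3351, 0.1653]
tool_rot: [0.065, 0.652, 0.653, 0.38]
ft_force: [0.6, -0.6, 0.6]
finger_gap: 1.002
[ 1.137  0.777 -0.292  1.895 -0.976  0.732  1.754]
[ 0.49906073 -0.33507351  0.16529235] [[-0.13, 0.04, 0.17, 0.006, -0.006, 0.007], [-3.0, 0.0, 5.2, 0.0, 0.0, 0.0]]
```

```bash
python3 -m creep '[[[-0.5,0,0.8,0.006,-0.006,0.007],[-0.4,0,0.7,0,0,0],[-0.4,0,0.7,0,0,0],[-0.4,0,0.7,0,0,0],[-0.4,0,0.7,0,0,0],[-0.4,0,0.7,0,0,0],[-0.4,0,0.6,0,0,0],[-0.2,0,0.4,0,0,0],[0,0,0,0,0,0],[0,0,0,0,0,0]]]' -1
python3 - <<'E'
from h import *
Rt,n,x=tilt(np.radians(-10),np.radians(35)); G=np.array([.5315,-.3436,.1182])
Rg=Rt*Rn.from_euler('y',np.radians(30)); z=Rg.apply([0,0,1]); p,R=pose(); s=status.observe(); print(np.round(s['q'],3))
print(p, rows(p,R,[(G+.005*z,Rg)])); grab('wrist',6); grab('side',6); b,_=load('side',6); cv2.imwrite('pics/c6.png',cv2.resize(b[240:400,340:500],None,fx=3,fy=3)[:,:,::-1])
E
```

```text
time_s: 10.5
tcp_pos: [0.537, -0.341, 0.1118]
tool_rot: [0.064, 0.656, 0.652, 0.375]
ft_force: [0.1, -0.7, 0.2]
finger_gap: 1.0
[ 1.093  0.888 -0.31   1.832 -1.002  0.658  1.77 ]
[ 0.53703088 -0.3409766   0.11182115] [[0.1, -0.04, -0.38, -0.001, 0.0, 0.001]]
```

View pics/wrist6.png

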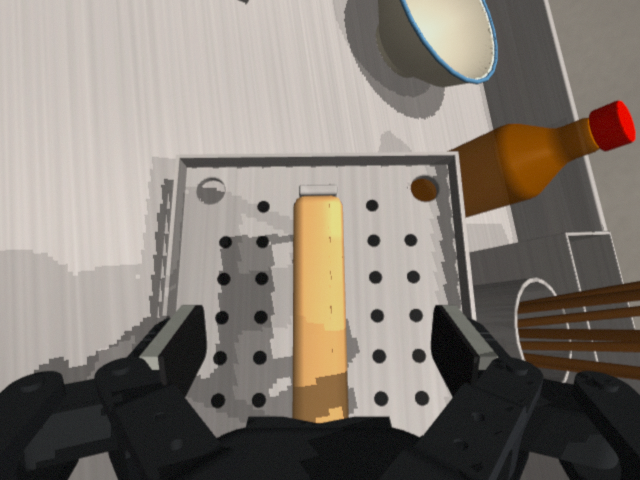

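View pics/c6.png

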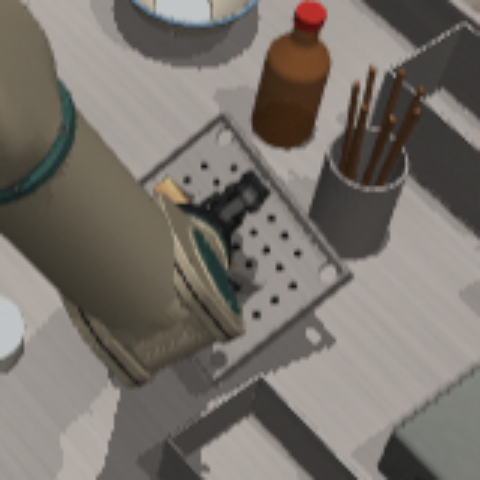

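```bash
python3 -m creep '[[[0.1,0,-0.4,0,0,0],[0,0,0,0,0,0],[0,0,0,0,0,0],[0,0,0,0,0,0],[0,0,0,0,0,0],[0,0,0,0,0,0],[0,0,0,0,0,0],[0,0,0,0,0,0],[0,0,0,0,0,0],[0,0,0,0,0,0]]]' 1 70
python3 - <<'E'
from h import *
Rt,n,x=tilt(np.radians(-10),np.radians(35)); G=np.array([.5315,-.3436,.1182])
Rg=Rt*Rn.from_euler('y',np.radians(30)); z=Rg.apply([0,0,1]); p,R=pose(); s=status.observe(); print(np.round(s['q'],3),s['ft_force'],s['wrist_torque'])
print(p, rows(p,R,[(G+.005*z,Rg)])); print('n in tool',R.inv().apply(n).round(3))
im,d,s=grab('wrist',7)
E
```

```text
time_s: 11.85
tcp_pos: [0.5343, -0.3425, 0.1163]
tool_rot: [0.065, 0.655, 0.653, 0.375]
ft_force: [-0.3, -0.6, -0.0]
finger_gap: 0.201
[ 1.096  0.879 -0.307  1.834 -0.997  0.664  1.768] [-0.30878446 -0.57154483 -0.01991687] [-0.49958705  0.65162039  0.13058313]
[ 0.53434967 -0.34253486  0.11627854] [[0.02, -0.1, 0.16, -0.0, 0.002, 0.003]]
n in tool [ 0.499  0.001 -0.867]
```

View pics/wrist7.png

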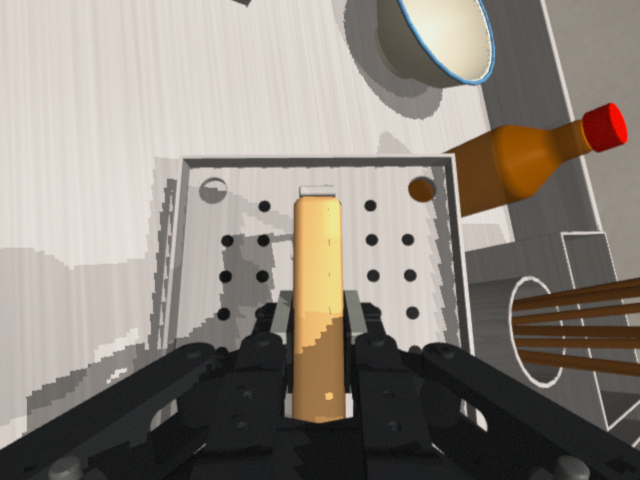

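The jaws are closed on the bar: the gap is about 17 mm, and the bar is centred at column 319. Next I'll lift along the tray normal.

```bash
python3 -m creep '[[[0.3,0,-0.5,0,0,0],[0.5,0,-0.9,0,0,0],[0.8,0,-1.3,0,0,0],[0.9,0,-1.5,0,0,0],[0.9,0,-1.5,0,0,0],[0.9,0,-1.5,0,0,0],[0.9,0,-1.5,0,0,0],[0.9,0,-1.5,0,0,0],[0.6,0,-1,0,0,0],[0,0,0,0,0,0]]]' 1
python3 - <<'E'
from h import *
p,R=pose(); s=status.observe(); print(np.round(s['q'],3),s['finger_gap'],s['ft_force'],s['wrist_torque'])
Rl=down(np.radians(-.7))*Rn.from_euler('y',np.radians(30)); z=Rl.apply([0,0,1])
T=interp(p,R,np.array([.506,-.1,.29])+.005*z,Rl,7)
show(rows(p,R,T+interp(T[-1][0],Rl,np.array([.506,.02,.26])+.005*z,Rl,6)))
im,d,s=grab('side',8)
E
```

```text
time_s: 13.15
tcp_pos: [0.4532, -0.3262, 0.2293]
tool_rot: [0.064, 0.657, 0.653, 0.373]
ft_force: [-0.2, -0.2, -5.8]
finger_gap: 0.195
[ 1.178  0.629 -0.262  1.951 -0.916  0.825  1.683] 0.19549260829322052 [-0.23138559 -0.18198679 -5.75932946] [-0.84589253  1.33551335 -0.06985666]
13
[[[3.19,0.61,1.17,0.086,0.008,0.024],
[3.19,0.63,1.14,0.086,0.008,0.024],
[3.2,0.66,1.11,0.086,0.008,0.024],
[3.2,0.67,1.08,0.086,0.008,0.024],
[3.21,0.69,1.05,0.086,0.008,0.024],
[3.22,0.7,1.01,0.086,0.008,0.024],
[3.23,0.71,0.98,0.086,0.008,0.024],
[1.48,-0.02,1.43,0,-0,-0],
[1.48,-0.02,1.43,0,0,0],
[1.48,-0.02,1.43,0,0,0],
[1.48,-0.02,1.43,0,0,0],
[1.48,-0.02,1.43,0,0,0],
[1.48,-0.02,1.43,0,0,0]]]
```

View pics/side8.png

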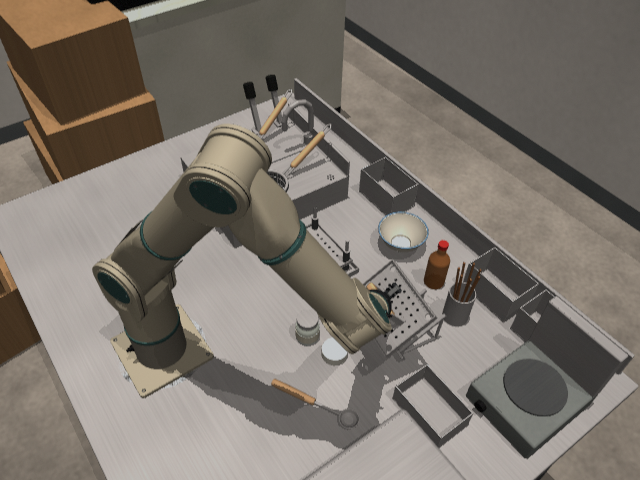

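```bash
python3 -m creep '[[[2,0.4,0.5,0.04,0.004,0.012],[3,0.6,1,0.08,0.008,0.024],[3.2,0.6,1.1,0.086,0.008,0.024],[3.2,0.7,1.1,0.086,0.008,0.024],[3.2,0.7,1.1,0.086,0.008,0.024],[3.2,0.7,1,0.086,0.008,0.024],[3.2,0.7,1,0.086,0.008,0.024],[2,0.4,0.5,0.05,0.004,0.012],[0,0,0,0,0,0],[0,0,0,0,0,0]]]' 1
python3 - <<'E'
from h import *
p,R=pose(); s=status.observe(); print(np.round(s['q'],3),s['finger_gap'],s['ft_force'],s['wrist_torque'])
Rl=down(np.radians(-.7))*Rn.from_euler('y',np.radians(30)); z=Rl.apply([0,0,1])
show(rows(p,R,interp(p,R,np.array([.506,.02,.25])+.005*z,Rl,8)))
im,d,s=grab('side',9);grab('scene',9);grab('wrist',9)
im,d=load('scene',9);b,_=load('side',9)
o=np.hstack([cv2.resize(im[160:400,220:500],None,fx=1.4,fy=1.4),cv2.resize(b[80:320,220:500],None,fx=1.4,fy=1.4)])
cv2.imwrite("pics/c9.png",o[:,:,::-1])
E
```

```text
time_s: 14.45
tcp_pos: [0.5087, -0.083, 0.2869]
tool_rot: [-0.196, 0.685, 0.678, 0.18]
ft_force: [-0.2, -0.6, -4.6]
finger_gap: 0.2
[ 0.47   0.527 -0.091  1.736 -0.483  1.165  0.635] 0.20033825859762114 [-0.18233794 -0.61836281 -4.59936983] [-1.1350866  -0.0225158   0.02768697]
8
[[[0.87,-0.02,1.12,-0.003,-0.002,-0.001],
[0.87,-0.03,1.12,-0.003,-0.002,-0.001],
[0.87,-0.03,1.12,-0.003,-0.002,-0.001],
[0.87,-0.03,1.11,-0.003,-0.002,-0.001],
[0.88,-0.04,1.11,-0.003,-0.002,-0.001],
[0.88,-0.04,1.11,-0.003,-0.002,-0.001],
[0.88,-0.04,1.11,-0.003,-0.002,-0.001],
[0.88,-0.05,1.11,-0.003,-0.002,-0.001]]]
```

View pics/c9.png

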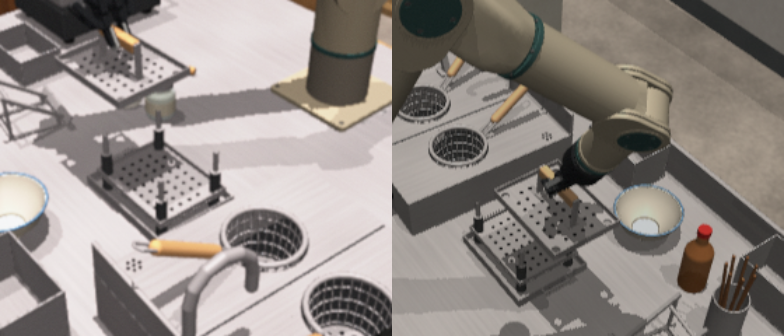

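View pics/wrist9.png

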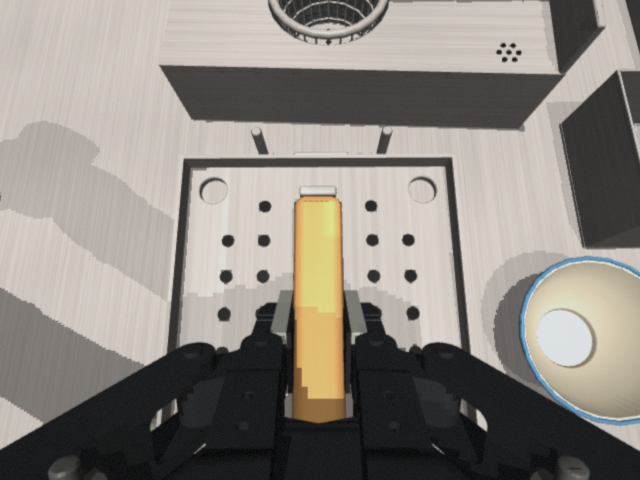

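Run:
```python
from h import *
im,d=load('wrist',9)
cv2.imwrite('pics/z9.png',cv2.resize(im[110:210,170:470],None,fx=2.66,fy=2.66,interpolation=2)[:,:,::-1])
s=json.load(open('pics/wrist9.json'));C=cal('wrist',s);P=cloud(d,C)
for r in (126,130,134,138,144):
    for c0,c1 in((245,275),(375,400)):
        row=P[r,c0:c1]; k=np.where((row[:,2]>.06)&(row[:,2]<.15))[0]
        if len(k): print(r,c0+k.min(),c0+k.max(),row[k].mean(0).round(4))
```

```text
130 260 261 [0.4509 0.1023 0.1228]
130 382 392 [0.5671 0.0995 0.1236]
134 252 262 [0.4486 0.0982 0.1227]
134 381 391 [0.5661 0.0959 0.1229]
138 253 263 [0.448  0.0968 0.1181]
138 380 390 [0.566  0.0955 0.1166]
144 255 265 [0.4479 0.0969 0.107 ]
144 379 388 [0.5661 0.0954 0.106 ]
```

View pics/z9.png

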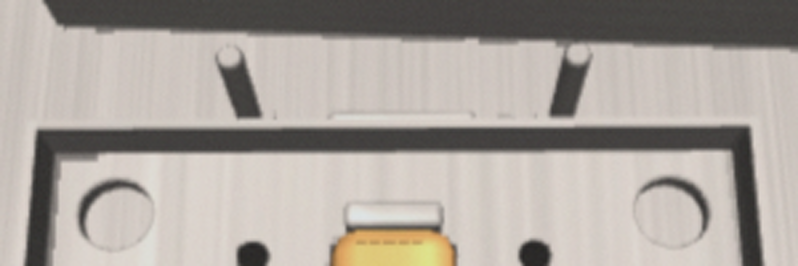

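Run:
```python
from h import *
im,d=load('wrist',9); s=json.load(open('pics/wrist9.json'));C=cal('wrist',s);P=cloud(d,C); p,R=pose(s); M=R.as_matrix()
m=np.zeros(d.shape,bool); m[200:330,192:290]=1; m[200:280,350:450]=1; m&=d>0
A=P[m]
for _ in range(5):
    c0=A.mean(0); n=np.linalg.svd(A-c0,full_matrices=False)[2][2]; n*=np.sign(n[2]); A=A[abs((A-c0)@n)<.004]
print('plate n',n.round(4),'tilt deg',np.degrees(np.arccos(n[2])).round(2),'z',c0[2].round(4),len(A))
K,Rc,o=C
def ray(uv,pt,nn):
    r=Rc@np.array([(uv[0]-K[2])/K[0],(uv[1]-K[3])/K[1],1]); return o+r*(((pt-o)@nn)/(r@nn))
hl,hr=ray((213.8,190.5),c0,n),ray((422.4,189.7),c0,n); print('holes',hl.round(4),hr.round(4),'dist',np.linalg.norm(hr-hl))
z=np.array([0,0,1.])
tl,tr=ray((256.5,131.1),np.array([0,0,.125]),z),ray((387.3,130.3),np.array([0,0,.125]),z); print('tips',tl.round(4),tr.round(4),'dist',np.linalg.norm(tr-tl))
ang=lambda v:np.degrees(np.arctan2(v[1],v[0])).round(2); print('yaws holes',ang(hr-hl),'posts',ang(tr-tl))
print('shift needed world',((tl+tr)/2-(hl+hr)/2).round(4)); 
g=p-.005*M[:,2]; print('tcp',p.round(4),'grip',g.round(4),'tool tilt n', (R*Rn.from_euler('y',np.radians(-30))).apply([0,0,-1]).round(4))
# hole mid relative to grip should be (0,80)
hm=(hl+hr)/2; print('hole mid - grip',(hm-g).round(4))
# scene/side posts
for n_ in('scene','side'):
    im,d=load(n_,9);Q=cloud(d,cal(n_)).reshape(-1,3)
    for c in[(.447,.1),(.567,.1),(.447,-.06),(.567,-.06)]:
        k=Q[(np.hypot(Q[:,0]-c[0],Q[:,1]-c[1])<.015)&(Q[:,2]>.09)&(Q[:,2]<.13)]; print(n_,len(k),k.mean(0).round(4) if len(k) else '')
```

```text
plate n [0.019  0.018  0.9997] tilt deg 1.5 z 0.2299 3751
holes [ 0.4463 -0.0036  0.2304] [ 0.5666 -0.0038  0.2281] dist 0.12035743135383664
tips [0.4477 0.0998 0.125 ] [0.5671 0.0983 0.125 ] dist 0.11933884154580657
yaws holes -0.13 posts -0.71
shift needed world [ 0.001   0.1028 -0.1043]
tcp [ 0.5086 -0.0833  0.2872] grip [ 0.5087 -0.0858  0.2915] tool tilt n [ 0.025  -0.015   0.9996]
hole mid - grip [-0.0022  0.0821 -0.0622]
scene 46 [0.4491 0.1033 0.1082]
scene 48 [0.5687 0.1027 0.11  ]
scene 44 [ 0.4471 -0.0567  0.1092]
scene 46 [ 0.5661 -0.0577  0.1087]
side 29 [0.4454 0.097  0.1095]
side 0 
side 25 [ 0.4434 -0.063   0.1066]
side 0
```

Run:
```python
from h import *
def plane(A,tol=.004,it=6):
    for _ in range(it):
        c0=np.median(A,0) if _==0 else A.mean(0); n=np.linalg.svd(A-A.mean(0),full_matrices=False)[2][2]; n*=np.sign(n[2]); c0=A.mean(0); A=A[abs((A-c0)@n)<tol]
    return n,c0,len(A)
for n_ in('scene','side'):
    im,d=load(n_,9);Q=cloud(d,cal(n_)).reshape(-1,3); Q=Q[np.isfinite(Q[:,0])]
    A=Q[(abs(Q[:,0]-.508)<.08)&(abs(Q[:,1]+.086)<.1)&(abs(Q[:,2]-.23)<.012)]
    print(n_,'tray',[np.round(a,4) for a in plane(A)])
    A=Q[(Q[:,0]>.3)&(Q[:,0]<.6)&(abs(Q[:,1]+.05)<.3)&(abs(Q[:,2])<.008)]
    print('table',[np.round(a,4) for a in plane(A)])
    A=Q[(Q[:,0]>.36)&(Q[:,0]<.7)&(abs(Q[:,1]-.38)<.18)&(abs(Q[:,2]-.1)<.006)]
    print('deck',[np.round(a,4) for a in plane(A)])
im,d=load('wrist',9); s=json.load(open('pics/wrist9.json'));P=cloud(d,cal('wrist',s)).reshape(-1,3);P=P[np.isfinite(P[:,0])]
A=P[(abs(P[:,2])<.012)&(P[:,0]>.25)&(P[:,0]<.75)]; print('wrist table',[np.round(a,4) for a in plane(A,.006)])
A=P[(abs(P[:,2]-.1)<.01)&(P[:,0]>.35)&(P[:,0]<.72)&(P[:,1]>.2)]; print('wrist deck',[np.round(a,4) for a in plane(A,.006)])
```

```text
scene tray [array([ 0.0225, -0.0234,  0.9995]), array([ 0.5115, -0.0746,  0.2299]), np.int64(1924)]
table [array([-0.0056, -0.0066,  1.    ]), array([ 0.4505, -0.1028,  0.0009]), np.int64(5929)]
deck [array([3.e-04, 7.e-04, 1.e+00]), array([0.5323, 0.3952, 0.1002]), np.int64(14312)]
side tray [array([ 0.0227, -0.0237,  0.9995]), array([ 0.4976, -0.0935,  0.2278]), np.int64(1883)]
table [array([-2.6e-03, -8.0e-04,  1.0e+00]), array([ 0.429 , -0.1247, -0.0015]), np.int64(8709)]
deck [array([-3.e-04, -6.e-04,  1.e+00]), array([0.5382, 0.3349, 0.0983]), np.int64(3338)]
wrist table [array([-7.0e-04, -2.1e-03,  1.0e+00]), array([ 4.751e-01,  8.280e-02, -2.000e-04]), np.int64(46754)]
wrist deck [array([1.0e-04, 1.3e-03, 1.0e+00]), array([0.5372, 0.2336, 0.0993]), np.int64(15916)]
```

Run:
```python
from h import *
p,R=pose(); Rn2=Rn.from_rotvec([-.0235,-.0226,-.010])*R
T=interp(p,R,[.5074,.021,.24],Rn2,7)+interp(np.array([.5074,.021,.24]),Rn2,[.5074,.021,.210],Rn2,2)
print(p); show(rows(p,R,T))
```

```text
[ 0.50856725 -0.08354752  0.2873195 ]
9
[[[0.94,-0.01,1.35,-0.004,-0.003,-0],
[0.94,-0.01,1.34,-0.004,-0.003,-0],
[0.94,-0.02,1.34,-0.004,-0.003,-0],
[0.95,-0.02,1.34,-0.004,-0.003,-0],
[0.95,-0.02,1.33,-0.004,-0.003,-0],
[0.96,-0.03,1.33,-0.004,-0.003,-0],
[0.96,-0.03,1.33,-0.004,-0.003,-0],
[-0.74,0,1.31,-0,0,0],
[-0.74,0,1.31,0,0,0]]]
```

```bash
python3 -m creep '[[[0.95,0,1.3,-0.004,-0.003,0],[0.95,0,1.3,-0.004,-0.003,0],[0.95,0,1.3,-0.004,-0.003,0],[0.95,0,1.3,-0.004,-0.003,0],[0.95,0,1.3,-0.004,-0.003,0],[0.95,0,1.3,-0.004,-0.003,0],[0.95,0,1.3,-0.004,-0.003,0],[-0.7,0,1.3,0,0,0],[-0.7,0,1.3,0,0,0],[0,0,0,0,0,0]]]' 1
python3 - <<'E'
from h import *
p,R=pose(); s=status.observe(); print(p,(R*Rn.from_euler('y',np.radians(-30))).apply([0,0,-1]).round(4),R.as_matrix().round(4).tolist(),s['finger_gap'],s['ft_force'],s['wrist_torque'])
for n in('side','scene','wrist'): grab(n,10)
im,d=load('scene',10);b,_=load('side',10)
o=np.hstack([cv2.resize(im[200:340,270:410],None,fx=2.8,fy=2.8,interpolation=2),cv2.resize(b[150:290,240:380],None,fx=2.8,fy=2.8,interpolation=2)])
cv2.imwrite("pics/c10.png",o[:,:,::-1])
E
```

```text
time_s: 15.85
tcp_pos: [0.5041, 0.0252, 0.207]
tool_rot: [-0.18, 0.693, 0.674, 0.182]
ft_force: [-0.9, -0.5, -3.8]
finger_gap: 0.201
[0.50411289 0.02517243 0.20699668] [0.0049 0.0055 1.    ] [[0.0253, 0.9996, 0.009], [0.8685, -0.0264, 0.495], [0.4951, -0.0047, -0.8688]] 0.20142814222501748 [-0.91934992 -0.54940436 -3.75376081] [-1.01524167  0.03239505 -0.04911184]
```

View pics/c10.png

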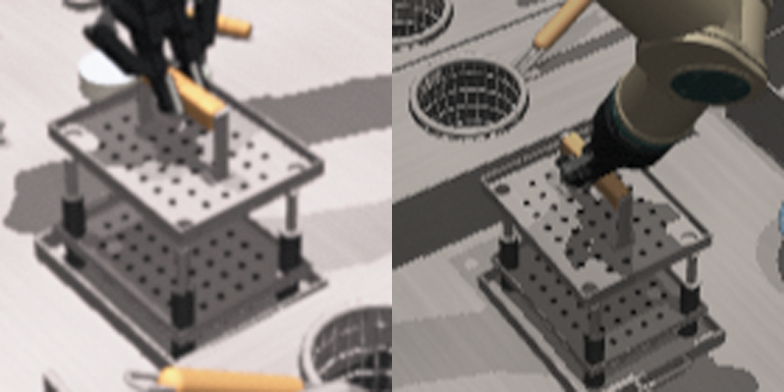

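View pics/wrist10.png

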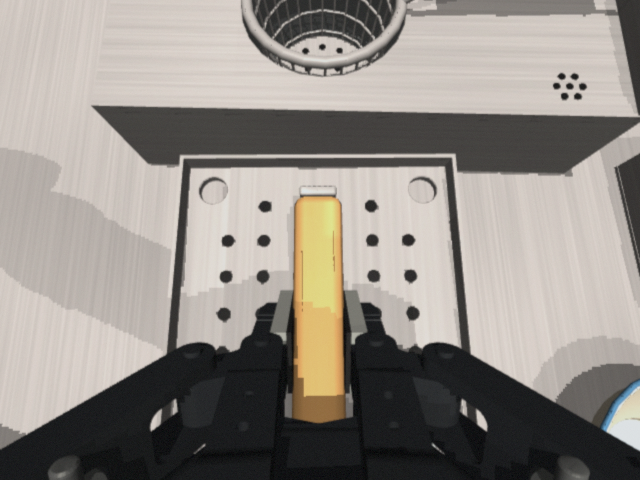

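```bash
cat >> h.py <<'E'
def traymodel():
    s=json.load(open('pics/wrist9.json'));C=cal('wrist',s); p,R=pose(s); K,Rc,o=C
    n=np.array([.0226,-.0235,.9995]); n/=np.linalg.norm(n); g=p-.005*R.apply([0,0,1]); c0=g-.0615*n
    def ray(uv,pt,nn):
        r=Rc@np.array([(uv[0]-K[2])/K[0],(uv[1]-K[3])/K[1],1]); return o+r*(((pt-o)@nn)/(r@nn))
    hl,hr=ray((213.8,190.5),c0,n),ray((422.4,189.7),c0,n)
    x=(hr-hl)/np.linalg.norm(hr-hl); y=np.cross(n,x); y/=np.linalg.norm(y); x=np.cross(y,n)
    c=(hl+hr)/2-.08*y-.005*n   # underside middle
    Rt=Rn.from_matrix(np.stack([x,y,n],1))
    return R.inv().apply(c-p), R.inv()*Rt, np.linalg.norm(hr-hl), R.inv().apply(c+.066*n-p)
def tray():
    c,Rt,_,_=traymodel(); p,R=pose(); return p+R.apply(c), R*Rt
RACK=np.array([.5064,.0190]); RYAW=-.0122
E
python3 - <<'E'
from h import *
print(traymodel()[2:],)
c,Rt=tray(); print('underside mid',c.round(4),'n',Rt.as_matrix()[:,2].round(4),'yaw deg',np.degrees(np.arctan2(*Rt.as_matrix()[[1,0],0])).round(2))
def plane(A,tol=.004,it=6):
    for _ in range(it):
        n=np.linalg.svd(A-A.mean(0),full_matrices=False)[2][2]; n*=np.sign(n[2]); c0=A.mean(0); A=A[abs((A-c0)@n)<tol]
    return n,c0,len(A)
for n_ in('scene','side'):
    im,d=load(n_,10);Q=cloud(d,cal(n_)).reshape(-1,3); Q=Q[np.isfinite(Q[:,0])]
    A=Q[(abs(Q[:,0]-.508)<.07)&(abs(Q[:,1]-.023)<.09)&(abs(Q[:,2]-.15)<.01)]
    print(n_,'tray',[np.round(a,4) for a in plane(A)])
E
```

```text
(np.float64(0.11880855549313202), array([-0.00061477, -0.00081148, -0.00477125]))
underside mid [0.5045 0.0223 0.1463] n [-8.0e-04 -2.4e-03  1.0e+00] yaw deg -1.34
scene tray [array([ 0.0036, -0.0021,  1.    ]), array([0.514 , 0.0301, 0.1499]), np.int64(1850)]
side tray [array([ 0.0016, -0.0035,  1.    ]), array([0.4976, 0.0112, 0.1474]), np.int64(1428)]
```

```bash
python3 -m creep '[[[-0.15,0.1,-0.08,0.003,0,-0.005],[-0.13,0.1,-0.08,0.003,0,-0.005],[-0.1,0,0.17,0,0,0],[-0.2,0,0.35,0,0,0],[-0.2,0,0.35,0,0,0],[0,0,0,0,0,0],[0,0,0,0,0,0],[0,0,0,0,0,0],[0,0,0,0,0,0],[0,0,0,0,0,0]]]' 1
cat > chk.py <<'E'
from h import *
c,Rt=tray(); m=Rt.as_matrix(); s=status.observe(); p,R=pose(); print('t',round(s['time_s'],2),'underside mid',c.round(4),'n',m[:,2].round(4),'yaw deg',np.degrees(np.arctan2(m[1,0],m[0,0])).round(2),'F',np.round(s['ft_force'],2),'M',np.round(s['wrist_torque'],2),'gap',round(s['finger_gap'],3))
e=np.append(RACK-c[:2],0); w=np.cross(m[:,2],[0,0,1]); w[2]=RYAW-np.arctan2(m[1,0],m[0,0])
print('to rack: world mm',(e*1000).round(1),' tool cm',(R.inv().apply(e)*100).round(2),'turn tool',R.inv().apply(w).round(4), 'down 1cm tool',R.inv().apply([0,0,-1]).round(3))
E
python3 chk.py
```

```text
time_s: 17.25
tcp_pos: [0.5083, 0.0209, 0.1988]
tool_rot: [-0.179, 0.689, 0.679, 0.182]
ft_force: [1.0, -0.5, -4.3]
finger_gap: 0.197
t 17.25 underside mid [0.5077 0.0182 0.1366] n [-0.003  -0.0018  1.    ] yaw deg -0.68 F [ 1.01 -0.52 -4.3 ] M [-1.06  0.03  0.07] gap 0.197
to rack: world mm [-1.3  0.8  0. ]  tool cm [ 0.07 -0.13  0.04] turn tool [ 0.0024 -0.0018  0.0018] down 1cm tool [-0.494 -0.001  0.869]
```

```bash
python3 -m creep '[[[0.1,-0.13,0.04,0.002,-0.002,0.002],[-0.08,0,0.13,0,0,0],[-0.08,0,0.13,0,0,0],[-0.08,0,0.13,0,0,0],[-0.08,0,0.13,0,0,0],[-0.08,0,0.13,0,0,0],[-0.08,0,0.13,0,0,0],[0,0,0,0,0,0],[0,0,0,0,0,0],[0,0,0,0,0,0]]]' 1
python3 chk.py
python3 - <<'E'
from h import *
for n in('side','scene'): grab(n,11)
im,d=load('scene',11);b,_=load('side',11)
o=np.hstack([cv2.resize(im[200:340,270:410],None,fx=2.8,fy=2.8,interpolation=2),cv2.resize(b[150:290,240:380],None,fx=2.8,fy=2.8,interpolation=2)])
cv2.imwrite("pics/c11.png",o[:,:,::-1])
E
```

```text
time_s: 18.5
tcp_pos: [0.507, 0.0217, 0.1891]
tool_rot: [-0.179, 0.689, 0.678, 0.181]
ft_force: [0.0, -0.8, -5.0]
finger_gap: 0.2
t 18.5 underside mid [0.5062 0.0188 0.1269] n [-1.e-04  4.e-04  1.e+00] yaw deg -0.73 F [ 0.   -0.8  -5.02] M [-1.02  0.06 -0.02] gap 0.2
to rack: world mm [0.2 0.2 0. ]  tool cm [0.02 0.02 0.01] turn tool [ 0.0004  0.0004 -0.0005] down 1cm tool [-0.492  0.002  0.87 ]
```

View pics/c11.png

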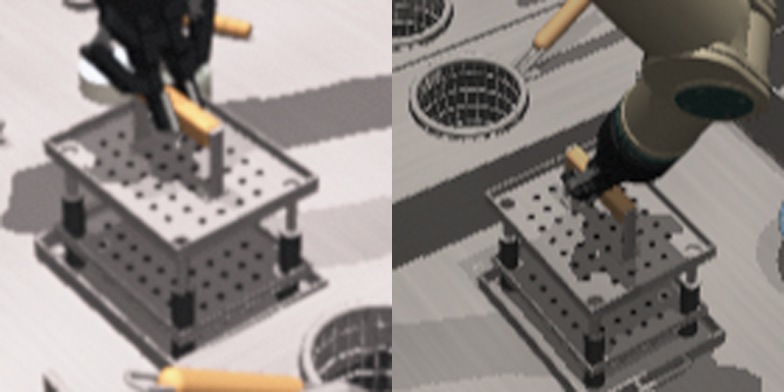

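The tray is level, lined up with the rack estimate to within about 1 mm, and about 2 mm above the tips. Now I'll lower it slowly in 1.5 mm rows, feeling for contact.

```bash
python3 -m creep '[[[-0.06,0,0.13,0,0,0],[-0.07,0,0.13,0,0,0],[-0.07,0,0.13,0,0,0],[-0.07,0,0.13,0,0,0],[-0.07,0,0.13,0,0,0],[-0.07,0,0.13,0,0,0],[0,0,0,0,0,0],[0,0,0,0,0,0],[0,0,0,0,0,0],[0,0,0,0,0,0]]]' 1
python3 chk.py
```

```text
time_s: 19.85
tcp_pos: [0.5071, 0.0219, 0.1797]
tool_rot: [-0.179, 0.689, 0.678, 0.181]
ft_force: [-0.4, 0.1, -3.9]
finger_gap: 0.199
t 19.85 underside mid [0.5063 0.019  0.1175] n [-4.e-04  5.e-04  1.e+00] yaw deg -0.74 F [-0.44  0.09 -3.9 ] M [-1.06  0.04  0.01] gap 0.199
to rack: world mm [ 0.1 -0.   0. ]  tool cm [-0.    0.01 -0.  ] turn tool [ 0.0007  0.0005 -0.0004] down 1cm tool [-0.492  0.002  0.87 ]
```

Run:
```python
from h import *
for n in('side','scene','wrist'): grab(n,12)
im,d=load('scene',12);b,_=load('side',12);w,_=load('wrist',12)
o=np.hstack([cv2.resize(im[210:330,280:400],(300,300),interpolation=2),cv2.resize(b[160:280,250:370],(300,300),interpolation=2)])
o=np.vstack([o,cv2.resize(w[150:230,180:460],(600,171),interpolation=2)])
cv2.imwrite("pics/c12.png",o[:,:,::-1])
```

```text
(no output)
```

View pics/c12.png

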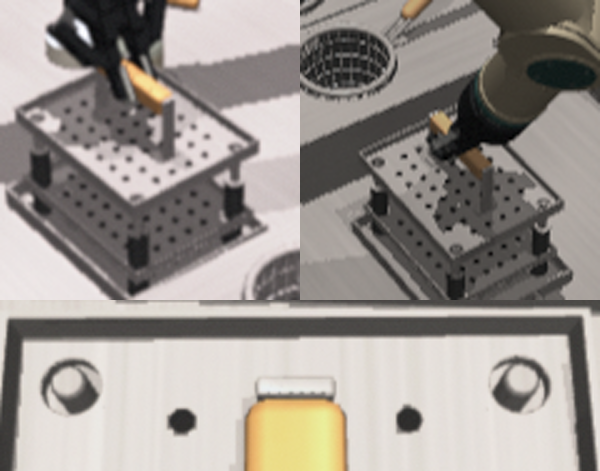

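The posts show inside the holes: in the wrist crop they are at (70,383) and (518,382), near the hole centres. I'll keep going down.

```bash
python3 -m creep '[[[-0.1,0,0.2,0,0,0],[-0.12,0,0.22,0,0,0],[-0.12,0,0.22,0,0,0],[-0.13,0,0.22,0,0,0],[-0.13,0,0.22,0,0,0],[-0.13,0,0.22,0,0,0],[-0.13,0,0.22,0,0,0],[-0.13,0,0.22,0,0,0],[0,0,0,0,0,0],[0,0,0,0,0,0]]]' 1
python3 chk.py
```

```text
time_s: 21.25
tcp_pos: [0.5071, 0.0218, 0.158]
tool_rot: [-0.179, 0.69, 0.678, 0.181]
ft_force: [-0.4, 0.6, -4.6]
finger_gap: 0.194
t 21.25 underside mid [0.5063 0.0189 0.0959] n [-1.e-04  4.e-04  1.e+00] yaw deg -0.76 F [-0.38  0.58 -4.6 ] M [-1.06  0.03  0.  ] gap 0.194
to rack: world mm [0.1 0.1 0. ]  tool cm [0.01 0.01 0.  ] turn tool [ 0.0006  0.0004 -0.0008] down 1cm tool [-0.492  0.002  0.87 ]
```

```bash
python3 -m creep '[[[-0.07,0,0.12,0,0,0],[-0.07,0,0.12,0,0,0],[-0.07,0,0.12,0,0,0],[-0.07,0,0.12,0,0,0],[-0.07,0,0.12,0,0,0],[-0.07,0,0.12,0,0,0],[-0.06,0,0.12,0,0,0],[0,0,0,0,0,0],[0,0,0,0,0,0],[0,0,0,0,0,0]]]' 1
python3 chk.py
```

```text
time_s: 22.5
tcp_pos: [0.5073, 0.0217, 0.1478]
tool_rot: [-0.179, 0.69, 0.678, 0.181]
ft_force: [-0.5, 0.9, -5.0]
finger_gap: 0.202
t 22.5 underside mid [0.5065 0.0188 0.0857] n [-5.e-04  5.e-04  1.e+00] yaw deg -0.76 F [-0.52  0.87 -5.01] M [-1.02  0.   -0.01] gap 0.202
to rack: world mm [-0.1  0.2  0. ]  tool cm [ 0.01 -0.01  0.01] turn tool [ 0.001   0.0005 -0.0007] down 1cm tool [-0.492  0.002  0.87 ]
```

```bash
python3 -m creep '[[[-0.04,0,0.08,0,0,0],[-0.04,0,0.08,0,0,0],[-0.04,0,0.08,0,0,0],[-0.04,0,0.08,0,0,0],[0,0,0,0,0,0],[0,0,0,0,0,0],[0,0,0,0,0,0],[0,0,0,0,0,0],[0,0,0,0,0,0],[0,0,0,0,0,0]]]' 1
python3 chk.py
```

```text
time_s: 23.75
tcp_pos: [0.5074, 0.0218, 0.1461]
tool_rot: [-0.179, 0.689, 0.678, 0.182]
ft_force: [-0.9, -0.0, -1.6]
finger_gap: 0.203
t 23.75 underside mid [0.5066 0.019  0.0839] n [-1.7e-03 -8.0e-04  1.0e+00] yaw deg -0.75 F [-0.93 -0.03 -1.57] M [-0.97  0.1   0.07] gap 0.203
to rack: world mm [-0.2 -0.   0. ]  tool cm [-0.   -0.02 -0.  ] turn tool [ 0.0019 -0.0008 -0.    ] down 1cm tool [-0.493  0.001  0.87 ]
```

```bash
python3 -m creep '[[[-0.05,0,0.09,0,0,0],[-0.05,0,0.09,0,0,0],[-0.05,0,0.09,0,0,0],[0,0,0,0,0,0],[0,0,0,0,0,0],[0,0,0,0,0,0],[0,0,0,0,0,0],[0,0,0,0,0,0],[0,0,0,0,0,0],[0,0,0,0,0,0]]]' 1
python3 chk.py
python3 - <<'E'
from h import *
for n in('side','scene'): grab(n,13)
def plane(A,tol=.003,it=6):
    for _ in range(it):
        n=np.linalg.svd(A-A.mean(0),full_matrices=False)[2][2]; n*=np.sign(n[2]); c0=A.mean(0); A=A[abs((A-c0)@n)<tol]
    return n,c0,len(A)
for n_ in('scene','side'):
    im,d=load(n_,13);Q=cloud(d,cal(n_)).reshape(-1,3); Q=Q[np.isfinite(Q[:,0])]
    A=Q[(abs(Q[:,0]-.506)<.07)&(abs(Q[:,1]-.02)<.09)&(abs(Q[:,2]-.088)<.008)]
    print(n_,'tray',[np.round(a,4) for a in plane(A)])
im,d=load('scene',13);b,_=load('side',13)
o=np.hstack([cv2.resize(im[210:330,280:400],(400,400),interpolation=2),cv2.resize(b[160:280,250:370],(400,400),interpolation=2)])
cv2.imwrite("pics/c13.png",o[:,:,::-1])
E
```

```text
time_s: 25.0
tcp_pos: [0.5074, 0.0218, 0.146]
tool_rot: [-0.18, 0.689, 0.678, 0.183]
ft_force: [-1.1, -0.7, 0.3]
finger_gap: 0.197
t 25.0 underside mid [0.5067 0.0192 0.0839] n [-0.0027 -0.0034  1.    ] yaw deg -0.74 F [-1.14 -0.66  0.27] M [-0.98  0.26  0.08] gap 0.197
to rack: world mm [-0.3 -0.2  0. ]  tool cm [-0.01 -0.03 -0.01] turn tool [ 0.0027 -0.0034  0.0007] down 1cm tool [-0.496 -0.     0.869]
scene tray [array([-2.5e-03,  7.0e-04,  1.0e+00]), array([0.5136, 0.0283, 0.0884]), np.int64(1661)]
side tray [array([0.0085, 0.0039, 1.    ]), array([0.4965, 0.0094, 0.0864]), np.int64(1076)]
```

View pics/c13.png

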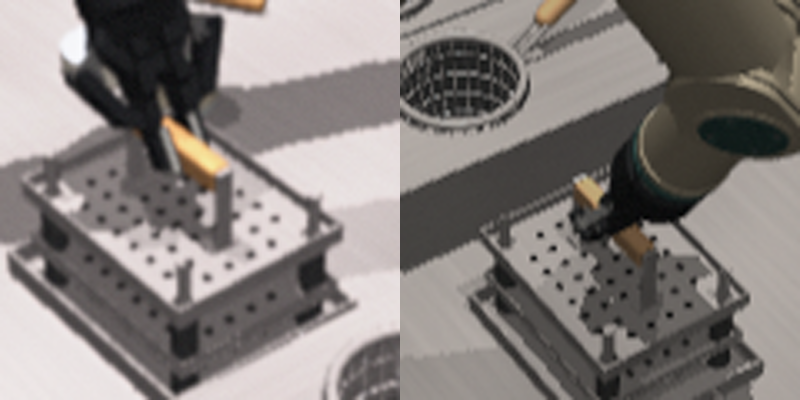

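```bash
python3 -m creep '[[[0,0,0,0,0,0],[0,0,0,0,0,0],[0,0,0,0,0,0],[0,0,0,0,0,0],[0,0,0,0,0,0],[0,0,0,0,0,0],[0,0,0,0,0,0],[0,0,0,0,0,0],[0,0,0,0,0,0],[0,0,0,0,0,0]]]' 0
python3 chk.py
python3 -m creep '[[[0,0,-0.5,0,0,0],[0,0,-1,0,0,0],[0,0,-1.5,0,0,0],[0,0,-2,0,0,0],[0,0,-2,0,0,0],[0,0,-2,0,0,0],[0,0,-2,0,0,0],[0,0,-2,0,0,0],[0,0,-2,0,0,0],[0,0,0,0,0,0]]]' 0
python3 - <<'E'
from h import *
print(status.observe()['ft_force'])
for n in('side','scene','wrist'): grab(n,14)
E
```

```text
time_s: 26.35
tcp_pos: [0.5084, 0.0229, 0.1467]
tool_rot: [-0.18, 0.689, 0.678, 0.184]
ft_force: [0.0, -0.6, -0.0]
finger_gap: 0.5
t 26.35 underside mid [0.5078 0.0203 0.0845] n [-0.0043 -0.0051  1.    ] yaw deg -0.73 F [ 0.05 -0.61 -0.04] M [-0.55  0.02  0.06] gap 0.5
to rack: world mm [-1.4 -1.3  0. ]  tool cm [-0.12 -0.14 -0.07] turn tool [ 0.0039 -0.0051  0.0017] down 1cm tool [-0.497 -0.002  0.868]
time_s: 27.6
tcp_pos: [0.5067, -0.0576, 0.2861]
tool_rot: [-0.177, 0.689, 0.678, 0.184]
ft_force: [0.1, 1.1, -0.5]
finger_gap: 0.507
[ 0.12187671  1.1132961  -0.52623637]
```

View pics/side14.png

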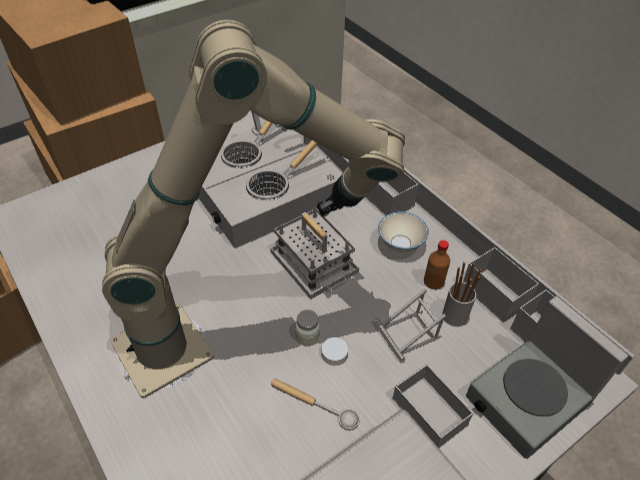

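View pics/scene14.png

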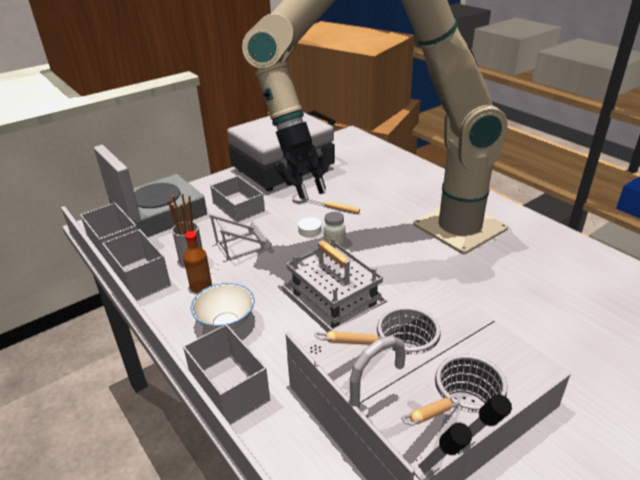

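Run:
```python
from h import *
def plane(A,tol=.003,it=6):
    for _ in range(it):
        n=np.linalg.svd(A-A.mean(0),full_matrices=False)[2][2]; n*=np.sign(n[2]); c0=A.mean(0); A=A[abs((A-c0)@n)<tol]
    return n,c0,len(A)
for n_ in('scene','side','wrist'):
    im,d=load(n_,14);s=json.load(open(f'pics/{n_}14.json'));Q3=cloud(d,cal(n_,s));Q=Q3.reshape(-1,3); Q=Q[np.isfinite(Q[:,0])]
    A=Q[(abs(Q[:,0]-.506)<.065)&(abs(Q[:,1]-.02)<.085)&(abs(Q[:,2]-.088)<.008)]
    print(n_,'tray',[np.round(a,4) for a in plane(A)])
    hsv=cv2.cvtColor(im,cv2.COLOR_RGB2HSV); w=(hsv[...,0]>8)&(hsv[...,0]<30)&(hsv[...,1]>80)&(hsv[...,2]>90)
    b=Q3[w&(abs(Q3[...,0]-.506)<.03)&(abs(Q3[...,1]-.02)<.07)&(Q3[...,2]>.12)]
    if len(b): print(' bar',len(b),'x',np.percentile(b[:,0],[2,98]).round(4),'y',np.percentile(b[:,1],[2,98]).round(4),'top z',np.percentile(b[:,2],[50,95]).round(4))
    h=Q3[w&(Q3[...,0]>.58)&(Q3[...,0]<.76)&(abs(Q3[...,1]-.28)<.06)&(Q3[...,2]>.12)]
    if len(h): print(' handle',h.mean(0).round(3),'angle from well',np.degrees(np.arctan2(h[:,1].mean()-.283,h[:,0].mean()-.515)).round(1),'dir',cv2.fitLine(h.astype(np.float32),cv2.DIST_HUBER,0,.01,.01).ravel()[:3].round(3))
```

```text
scene tray [array([-0.0029, -0.0018,  1.    ]), array([0.5148, 0.0275, 0.0884]), np.int64(1632)]
 bar 299 x [0.4984 0.5165] y [-0.0258  0.069 ] top z [0.1584 0.162 ]
 handle [0.677 0.289 0.187] angle from well 2.1 dir [ 0.83  -0.02   0.558]
side tray [array([-0.0013, -0.0023,  1.    ]), array([0.5   , 0.0119, 0.0863]), np.int64(1065)]
 bar 150 x [0.4967 0.5149] y [-0.0285  0.0655] top z [0.158  0.1626]
 handle [0.649 0.277 0.168] angle from well -2.5 dir [ 0.822 -0.014  0.569]
wrist tray [array([2.0e-04, 1.1e-03, 1.0e+00]), array([0.5058, 0.0172, 0.0876]), np.int64(19416)]
 bar 2968 x [0.498 0.515] y [-0.0287  0.0656] top z [0.1592 0.1605]
```

Run:
```python
from h import *
s=status.observe(); print(s['time_s'],np.abs(s['joint_velocities']).max()); print(order.sign_off())
```

```text
27.75 0.010966676866993335
the job is handed in; nothing more can be done
None
```

The job is done and handed in at 27.75 s. The right basket's handle points back over the cooker, and the tray sits level on the rack's four posts, released. No verdict was reported, so this rests on my own checks.

- **Handle:** I pushed it round with the closed gripper. From the camera images it ends about 2–3° past straight back, well inside the 20° limit. The left basket and the other things on the counter look unmoved, but I compared them by eye only.
- **Tray pick-up:** My first, square-on approach hit two joint limits before touching anything. I gripped the bar with the tool leaned 30° along it instead.
- **Placing:** I lined the tray up with the post tips seen in the wrist camera and lowered it slowly. The two far posts were clearly inside their holes at first entry. It met no noticeable force until the shoulders, and its full weight was on the rack before I opened the jaws.
- **Final state:** The tray is within about 0.2° of level, and the top of the bar is at about 160 mm, which puts the grip point at the expected 149 mm. The last images show the gripper clear of the tray.

**Checks that disagreed:**
- One wrist-camera reading of the tray's tilt while carrying it was about 2° off the other two cameras. I used those two, and the final views bore them out.
- The two fixed cameras differ by a few millimetres in position.
- I did not measure the tray's offset from the pan's centre exactly. The rack's known play and the hole clearance put it within about 11 mm, against the 18 mm limit.

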